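# Latch a pump housing into its leak-test jig

## Robot

A 6-joint arm with a two-finger parallel gripper is mounted at the origin on the work surface. World frame = base frame: x ahead of the robot, y to its left, z up, the work surface at z = 0. Lengths are in m, angles in degrees, forces in N, time in s.
With the tool pointing down it reaches from about 0.35 to 0.8 m from the base axis. Payload 7.3 kg.
Tool frame: the origin (TCP) lies between the finger pads; the fingertips stand 11 mm ahead of it and the grasp point (between the pads) lies 8 mm behind it; z points along the fingers, x is the direction in which the jaws open and shut, and the axes are right-handed (so a half turn about z gives the same grasp; the last joint's range is limited). The gripper opens to 85 mm and grips with 20 to 120 N. Pads are 22 mm wide; open, the fingers measure 114 mm over their backs; the gripper's body (76 mm by 85 mm) begins 54 mm behind the grasp point. The pads swing forward as they close: fully open they stand 13 mm farther back than shut.
Start: joints at [55.577, 19.595, 87.324, -0, 73.075, -8.365], TCP at [0.231, 0.472, 0.242] pointing down, gripper open.
Joint ranges: [-145.02, 145.02], [-44.19, 115.74], [2.07, 154.8], [-57.11, 237.11], [16.16, 152.29], [-177.93, 177.93]. Speed limits (degrees/s): [147.25, 147.25, 180, 180, 180, 180].

## Interface

Orientations are given as a 3x3 rotation matrix whose columns are the frame's x, y, z axes.
In Python, from bench import * gives the robot as it stands. The module is installed in compiled form; this text tells all that it offers.
- The arm moves only by the tool send_rows, never from a script. Its argument "motion" is a list that holds one entry, the list of rows, each a list of 5 numbers: the closure, from 0 (fully open) to 1 (shut), then the shift along the tool's x, y, z each as a share of 300 mm, from -1 to 1, then the turn about the tool's z as a share of 360 degrees, from -1 to 1. A call has 1 to 5 rows; each row shifts and turns the commanded pose from where the row before left it, along the tool's axes as they then stand; what a row does not reach is not made up. A row lasts 1/12 s, in which the tool goes at most 41.7 mm and 7.16 degrees, less where a joint would pass 70% of its speed; a pose out of reach is approached as far as the arm can. A call with a number of a shift or a turn outside -1 to 1 is refused whole. A call with a gripper value outside its range is refused whole. The fingers move at their own pace and stop on an object; "squeeze" is the grip in N (left out, the last holds). Time passes only in rows, so rows that do not move let the fingers close. It gives the time, the measured TCP pose, the force and the opening at its end, in the units of the state.
- sense(): the state, without advancing time (a new reading comes with each control period).
- camera(name): name is "scene" or "top" or "wrist"; returns a dict with "frame" (384x512x3 uint8, red, green, blue), "K" (3x3 intrinsics, pixels), "R" (3x3) and "t" (3): a world point X has camera coordinates R X + t. Camera axes: x right, y down, z forward; pixel columns grow to the right and rows downward; lengths in m; the calibration is good to about 2 mm. A picture is of the moment at which its call begins. There is no depth.
- close_job(): hands the job in, once; it reports no verdict.
The state is a dict: "time": time; "joint_positions": joint angles; "joint_vel": joint speeds; "joint_efforts": joint torques, N m; "tcp_pos": TCP position; "tool_rot": TCP orientation; "ft_force": force on the tool from outside, world axes, zero at the start; "moment": the same for the moment, N m; "opening": finger opening in m.
Only numpy, scipy, OpenCV 4.12 (cv2) and the standard library are available. Lean on these libraries where they do the work, as an engineer would, in place of code of your own. Each camera call takes 0.05 s, during which the arm holds its last target.

## Task

Get the pump housing ready for its leak test: push the blue sealing head along its rods until its rubber seal bears on the housing, hook the wire bail of the toggle latch over the catch on top of the head so that its bar sits under the catch's lip, then press the red lever over centre and down on its stop so that it stays latched. Work by feel: with the latch still open the seal should bear only lightly on the housing and the bail only lightly on the catch; do not force the lever against its stop, and leave everything else on the bench where it is.

Things in the scene. Friction and masses are not known exactly. Their poses are not given: they have to be found in the camera images.
- jig: Leak-test jig fixed to the bench: dark base plate 330 x 140 x 15 mm (jig x -185 to +145 mm), rear wall, two rods, bridge 115 mm high under the latch. Origin on the bench, z up, x along the rods in the latch's pulling direction (from sealing head to latch), y across. All moving parts are centred on y = 0 and move in that plane. Front foot at x -172 mm is 45 mm high; rods at y +-45 mm, 39 mm high.
- head (a joint): Place of the blue sealing head (110 mm wide, 24 mm thick, top 105 mm up) on its rods, m: 0 where the seal just meets a housing of nominal length, growing as it is drawn back along jig -x (to 0.045). About 1.5 N friction; stays where left. Castings and their backstop differ by up to 3.5 mm either way: where the seal really meets the housing has to be felt.
- seal (a joint): How far the head's black rubber seal disc (68 mm across, on a sprung steel plate in front of the blue head) is pushed back on its spring by the housing, m: 0 free, up to 0.011; the spring resists with about 25 N per mm. With the latch open, let it bear with some 3 to 10 N.
- knob (a point): Centre of the head's black ball knob, 28 mm in diameter, 85 mm above the bench, on a 14 mm stem 73 mm out from the head's outer face (jig -x). Take it from above or push it; it moves with the head.
- catch_seat (a point): Where the hooked bail bar's centre rests in the steel catch (20 mm wide) on the head, if the catch is set at mid height; bolted through slots, it sits up to 6 mm higher or lower: feel for its floor. Axes as the jig's. At mid height: floor top z -5.5 mm, x -15 mm to the wall; wall face x +4 mm; lip over the seat out to x -3 mm, z +5 to +11 mm. Open to -x: bar down outside the lip, then +x.
- bail_bar (a point): Middle of the bar at the end of the bail, a stiff U of 8 mm wire: bar along jig y, two legs 40 mm apart (48 mm over the outside) running 135 mm from the bar to a pin on the lever. Site x along the legs from bar to pin, y across, z square to the U. Stiff on its pin: it stays where it is left. Lay it on the catch with a few newtons, never 15.
- lever_pivot (a point): Fixed pivot of the latch lever, 150 mm above the bench, axis along jig y. The pin that carries the bail is 20 mm from it, at the lever's angle less 0.17 rad.
- lever (a joint): Angle of the lever about its pivot, rad: 0 lies level on its stop pointing along jig +x (closed), 1.57 upright, larger leans towards the head (to 2.2). It stays where left and follows when the bail is pulled out over the catch. Dead centre near 0.17; closing the hooked latch takes about 2 to 18 N at the red grip, most at 0.4 to 0.8.
- lever_grip (a point): Middle of the flat red lever sleeve, 85 mm from the pivot; 66 mm long, 18 mm wide, 14 mm thick. Site x points to the lever's tip; z is square to the face to push on: up when closed, towards the head when the lever is upright.
- next_housing: A second aluminium housing standing on its flange, 74 mm wide, 62 mm high; leave alone.
- tested_housing: A third such housing; leave alone.
- spare_seal: Spare black rubber ring, 68 mm across, 12 mm high, lying flat; leave alone.
- wrench: Steel spanner, 180 mm long, lying flat; leave alone.
- driver: Orange-handled screwdriver, 200 mm long; leave alone.
- plug: Red plastic port plug, 28 mm wide, 20 mm high, on the jig's base plate; leave alone.
- spray: White spray bottle with blue cap, 52 mm wide, 130 mm high; leave alone.

How it is judged (in metres and radians):
On the way, in this order (a step that is already met when the one before it is completed fails the run):
1. the sealing head is pushed up until the rubber seal bears on the housing (value of joint seal above 8e-05 m).
2. the bail's bar is hooked: it sits on the catch, under the lip, while the lever is still open (x of bail_bar in the frame of catch_seat between -0.0045 and 0.003 m and z of bail_bar in the frame of catch_seat between -0.009 and 0.0085 m and value of joint lever above 0.45 rad), for 0.2 s.
3. the lever is pressed over centre on to its stop with the bail hooked and the seal squeezed (value of joint lever below 0.06 rad and value of joint seal above 0.001 m), for 0.2 s.
At the end, for the whole second after the job is handed in: The lever lies on its stop (within 0.06 rad) by itself, the bail's bar sits in the catch within 4 mm of its seat along the jig and between 9 mm below and 8.5 mm above its mid height, and the latch keeps the sprung seal pressed back by more than 1 mm; nothing moves (all of step 3 and x of bail_bar in the frame of catch_seat between -0.004 and 0.004 m and z of bail_bar in the frame of catch_seat between -0.009 and 0.0085 m and velocity of joint lever below 0.05 rad/s); the robot touches nothing.
It fails at once if the seal is pressed back by more than 0.5 mm (about 12 N) while the lever is still open (value of joint seal above 0.0005 m and value of joint lever above 1.2 rad).
It fails at once if the bail is forced down on the catch with more than 15 N while the lever is still open (contact force between bail and catch_c0 above 15 N and value of joint lever above 1.2 rad).
It fails at once if the lever, lying on its stop, is pressed with more than 40 N (contact force between the fingers and lever above 40 N and value of joint lever below 0.12 rad).
It fails at once if another thing on the bench is moved by more than 30 mm (distance of any of next_housing, tested_housing, spare_seal, wrench, driver, plug, spray from where it was at the start of the episode above 0.03 m).
It also fails if it takes over 72 s, if anything falls off the work surface, if the arm or the gripper's body presses on something with over 40 N, if the wrist force passes 120 N, or if a joint passes its speed limit or range.

## Working session

There is one attempt and no reset: what is moved stays moved. The work goes in short steps, Python scripts to look and compute and a tool call to move; the robot and the scene stay as the last step left them, time stands still between calls to the robot, and variables do not carry over. Pictures are saved under pics/ and viewed, and the job is handed in when it is done.

Besides the shell and the picture viewer there is one more tool, called after "Request:" as name(argument=value, ...) on one line, values as JSON. send_rows: Moves the arm, as the interface text tells. Its arguments: {"type":"object","properties":{"motion":{"type":"array"},"squeeze":{"type":"number"}},"required":["motion"]}

```bash
mkdir -p pics
cat > h.py <<'E'
from bench import *
import numpy as np, cv2
def snap(n,f):
    c=camera(n); cv2.imwrite('pics/'+f,cv2.cvtColor(c['frame'],cv2.COLOR_RGB2BGR)); np.savez('pics/'+f+'.npz',**{k:c[k] for k in('frame','K','R','t')}); return c
def ray(c,u,v):
    d=np.linalg.solve(np.array(c['K']),[u,v,1.]); R=np.array(c['R']); o=-R.T@np.array(c['t']); return o,R.T@d
def onz(c,u,v,z):
    o,d=ray(c,u,v); return o+d*(z-o[2])/d[2]
def proj(c,X):
    p=np.array(c['K'])@(np.array(c['R'])@np.asarray(X,float)+np.array(c['t'])); return p[:2]/p[2]
def tri(c1,p1,c2,p2):
    o1,d1=ray(c1,*p1);o2,d2=ray(c2,*p2)
    s=np.linalg.lstsq(np.stack([d1,-d2],1),o2-o1,rcond=None)[0]
    a=o1+d1*s[0];b=o2+d2*s[1]; return (a+b)/2,np.linalg.norm(a-b)
def st():
    s=sense(); print('t',s['time'],'tcp',np.round(s['tcp_pos'],4),'F',np.round(s['ft_force'],2),'M',np.round(s['moment'],2),'op',round(s['opening'],4)); return s
E
python3 - <<'E'
from h import *
np.set_printoptions(precision=4,suppress=True)
for n in('scene','top','wrist'):
    c=snap(n,n+'0.png'); print(n,c['K'],-np.array(c['R']).T@c['t'],c['R'])
s=st(); print(s['tool_rot'],s['joint_positions'])
E
```

```text
scene [[366.8371   0.     257.4562]
 [  0.     366.8371 197.0796]
 [  0.       0.       1.    ]] [ 1.1707 -0.3541  0.7271] [[ 0.5223  0.8526 -0.017 ]
 [ 0.5281 -0.3391 -0.7785]
 [-0.6696  0.3976 -0.6274]]
top [[361.0251   0.     260.1167]
 [  0.     361.0251 193.3681]
 [  0.       0.       1.    ]] [0.3136 0.0036 1.2003] [[ 0.0092 -1.      0.0035]
 [-0.9775 -0.0098 -0.2106]
 [ 0.2106 -0.0014 -0.9776]]
wrist [[289.4827   0.     253.9912]
 [  0.     289.4827 189.7355]
 [  0.       0.       1.    ]] [0.1629 0.5039 0.3747] [[ 0.4398  0.8981 -0.0016]
 [ 0.8593 -0.4202  0.2916]
 [ 0.2612 -0.1296 -0.9566]]
t 0.15 tcp [0.2304 0.4714 0.2418] F [-0.34  0.87 -0.83] M [-0.02  0.05  0.05] op 0.0855
[[ 0.4393  0.8983 -0.0007]
 [ 0.8983 -0.4393 -0.001 ]
 [-0.0012 -0.0002 -1.    ]] [55.576  19.6275 87.3633 -0.001  73.0772 -8.3637]
```

View pics/scene0.png

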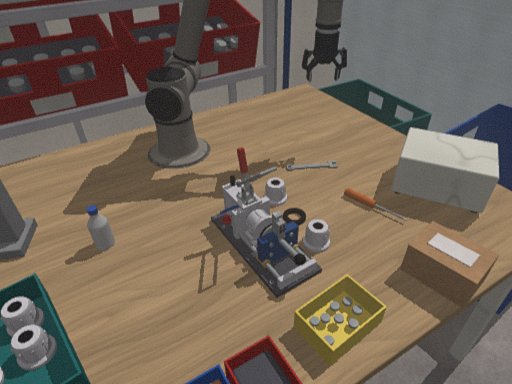

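View pics/top0.png

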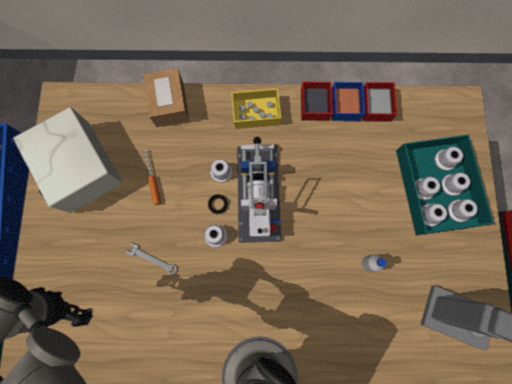

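View pics/wrist0.png

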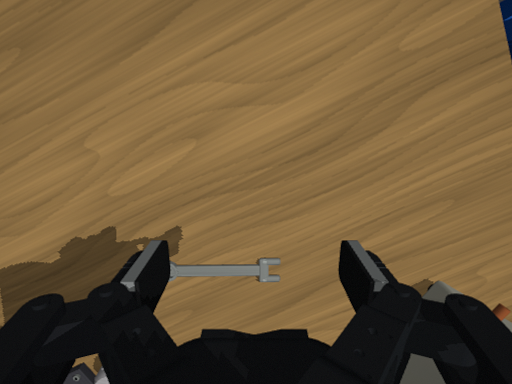

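The jig stands straight ahead of the robot. The knob is at the far end (top ~257,141) and the red lever at the near end, upright. I'll enlarge both views.

Run:
```python
import cv2
a=cv2.imread('pics/top0.png')[130:250,195:325]; cv2.imwrite('pics/top0z.png',cv2.resize(a,None,fx=5,fy=5,interpolation=cv2.INTER_CUBIC))
a=cv2.imread('pics/scene0.png')[140:295,200:340]; cv2.imwrite('pics/scene0z.png',cv2.resize(a,None,fx=3.8,fy=3.8,interpolation=cv2.INTER_CUBIC))
```

```text
(no output)
```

View pics/top0z.png

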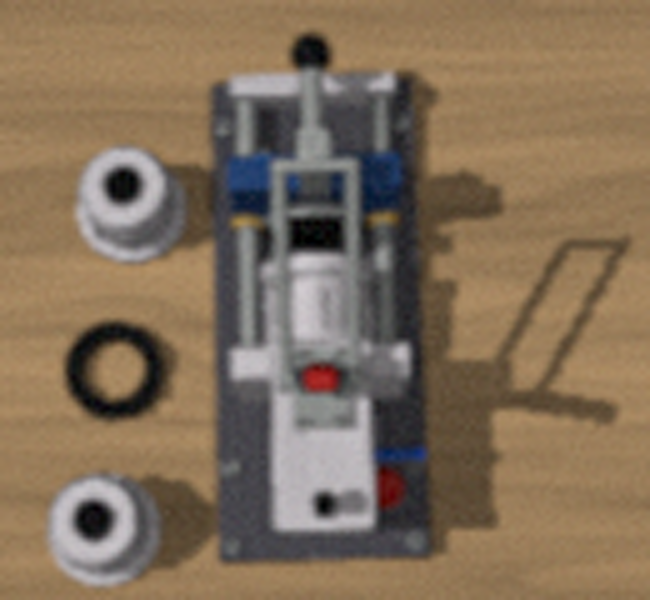

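View pics/scene0z.png

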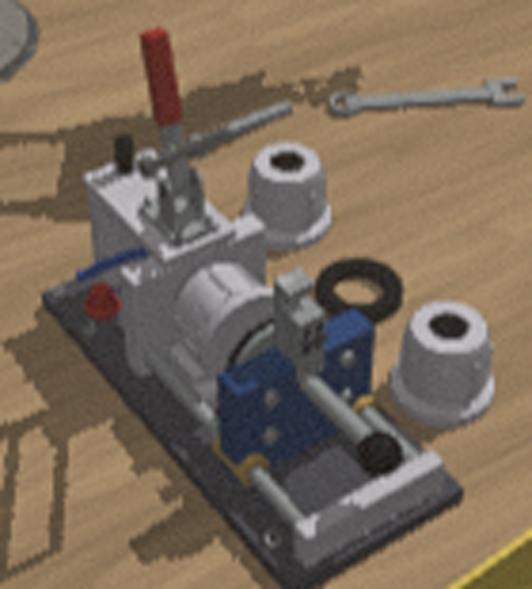

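```bash
cat > load.py <<'E'
import numpy as np
def L(f): 
    d=np.load('pics/'+f+'.npz'); return {k:d[k] for k in d}
E
python3 - <<'E'
from h import *; from load import L
np.set_printoptions(precision=4,suppress=True)
T=L('top0.png');S=L('scene0.png')
z=lambda u,v:(195+u/5-.4,130+v/5-.4)
y=lambda u,v:(200+u/3.8-.37,140+v/3.8-.37)
for n,p in dict(bl=(220,558),br=(430,553),tl=(215,88),tr=(411,80)).items(): print('top plate',n,onz(T,*z(*p),.015))
for n,p in dict(left=(42,297),front=(300,588),right=(463,490)).items(): print('scene plate',n,onz(S,*y(*p),.015))
for n,a,b in [('knob',(311,50),(380,453)),('levertip',(320,376),(154,34)),('barR?',(357,163),(292,106)),('barL?',(276,163),(292,106)),('catchtop',(317,180),(293,277))]:
    print(n,*tri(T,z(*a),S,y(*b)))
print('knob z.085',onz(T,*z(311,50),.085),onz(S,*y(380,453),.085))
# red masks
for nm,c in(('T',T),('S',S)):
    h=cv2.cvtColor(c['frame'],cv2.COLOR_RGB2HSV); m=((h[...,0]<6)|(h[...,0]>174))&(h[...,1]>150)&(h[...,2]>60)
    k,lab,stt,ce=cv2.connectedComponentsWithStats(m.astype(np.uint8))
    for i in range(1,k):
        if stt[i,4]>15: print(nm,stt[i],ce[i])
E
```

```text
top plate bl [0.4086 0.0706 0.015 ]
top plate br [ 0.4131 -0.0665  0.015 ]
top plate tl [0.7313 0.0811 0.015 ]
top plate tr [ 0.7385 -0.0543  0.015 ]
scene plate left [ 0.4191 -0.067   0.015 ]
scene plate front [ 0.7448 -0.0498  0.015 ]
scene plate right [0.7378 0.0832 0.015 ]
knob [0.7327 0.0146 0.0873] 0.0005100186886899151
levertip [0.4858 0.0062 0.2577] 0.0005798813342015506
barR? [0.6106 0.0049 0.2701] 0.041086564300750646
barL? [0.6036 0.0324 0.2592] 0.003197550094314678
catchtop [0.6284 0.014  0.1505] 0.010894572384851876
knob z.085 [0.7334 0.0144 0.085 ] [0.7312 0.0162 0.085 ]
T [301  82  32  38 550] [316.6964 100.9782]
T [363  82  34  39 544] [380.8566 102.386 ]
T [256 203   7   5  30] [258.9333 205.0667]
T [505 211   7  50 198] [509.0556 228.9293]
T [271 224   5   8  31] [272.6452 227.2258]
S [  0   0  65  10 182] [29.1429  3.5769]
S [ 198    0   62   74 1536] [228.3145  34.4089]
S [149   4  30  22 260] [166.8769  14.8077]
S [   0   10  176  114 6265] [83.9143 62.2208]
S [252  42   5   9  21] [254.3333  45.381 ]
S [238 148   8  16  55] [241.3818 154.1818]
S [223 215   8   8  33] [226.2424 218.5152]
S [ 224  336   78   48 1016] [258.5315 359.3455]
```

```bash
cat >> h.py <<'E'
a=np.deg2rad(2.4); O=np.array([.556,.0077,0]); JX=np.array([-np.cos(a),-np.sin(a),0]); JY=np.array([np.sin(a),-np.cos(a),0])
def onj(c,u,v,yj=0.):  # intersection with jig plane y=yj -> jig coords x,z
    o,d=ray(c,u,v); s=(yj-(o-O)@JY)/(d@JY); X=o+s*d; return np.array([(X-O)@JX,X[2]])
def toj(X): X=np.asarray(X); return np.array([(X-O)@JX,(X-O)@JY,X[2]])
def tow(x,y,z): return O+JX*x+JY*y+np.array([0,0,z])
E
python3 - <<'E'
from h import *; from load import L
np.set_printoptions(precision=4,suppress=True)
S=L('scene0.png');T=L('top0.png')
y=lambda u,v:(200+u/3.8-.37,140+v/3.8-.37)
print('tip',onj(S,*y(154,34))*1e3,'sleeve bot',onj(S,*y(170,122))*1e3, 'near leg pin end',onj(S,*y(150,163),.02)*1e3, 'bar far corner',onj(S,*y(291,107),-.022)*1e3)
print('catch: top',onj(S,*y(293,275))*1e3,'knob',onj(S,*y(380,453))*1e3, 'head top near corner',onj(S,*y(222,375),.055)*1e3, onj(S,*y(372,317),-.055)*1e3)
for X in [(.7327,.0146,.0873),(.4858,.0062,.2577),(.6036,.0324,.2592)]: print(toj(X)*1e3)
E
```

```text
tip [ 67.1572 259.7337] sleeve bot [ 52.4232 199.5802] near leg pin end [ 47.1761 177.627 ] bar far corner [-51.1729 260.5402]
catch: top [-85.7792 164.507 ] knob [-176.6485   86.916 ] head top near corner [-88.1975 111.8884] [-98.5397 109.9533]
[-176.8339    0.5055   87.3   ]
[ 70.2012  -1.441  257.7   ]
[-48.5926 -22.6851 259.2   ]
```

Request:
send_rows(motion=[[[1,-0.033,0.135,-0.013,0],[1,-0.033,0.135,-0.013,0],[1,-0.033,0.135,-0.013,0],[1,-0.033,0.135,-0.013,0],[1,-0.033,0.135,-0.013,0]]], squeeze=20)

```text
time: 0.57
tcp_pos: [0.3909, 0.3374, 0.2617]
tool_rot: [[0.439, 0.899, -0.0], [0.899, -0.439, -0.0], [-0.0, -0.0, -1.0]]
ft_force: [0.8, 1.0, -0.4]
opening: 0.0253
```

Request:
send_rows(motion=[[[1,-0.033,0.135,0,0],[1,-0.033,0.135,0,0],[1,-0.033,0.135,0,0],[1,-0.033,0.135,0,0],[1,-0.033,0.135,0,0]]])

```text
time: 0.98
tcp_pos: [0.5512, 0.2039, 0.2615]
tool_rot: [[0.439, 0.898, -0.001], [0.898, -0.439, 0.0], [-0.0, -0.0, -1.0]]
ft_force: [0.1, 1.7, 0.1]
opening: -0.0001
```

Request:
send_rows(motion=[[[1,-0.033,0.135,0,0],[1,-0.033,0.135,0,0],[1,-0.033,0.135,0,0],[1,0,0,0,0.0195],[1,0,0,0,0.0195]]])

```text
time: 1.4
tcp_pos: [0.6474, 0.123, 0.2598]
tool_rot: [[0.651, 0.759, -0.002], [0.759, -0.651, -0.0], [-0.002, -0.002, -1.0]]
ft_force: [0.2, 0.2, -0.4]
opening: -0.0003
```

Run:
```python
from h import *
s=st(); print(np.round(s['tool_rot'],4),s['joint_positions'])
```

```text
t 1.4 tcp [0.6474 0.123  0.2598] F [ 0.19  0.22 -0.44] M [ 0.02  0.02 -0.01] op -0.0003
[[ 6.510e-01  7.591e-01 -2.300e-03]
 [ 7.591e-01 -6.510e-01 -2.000e-04]
 [-1.700e-03 -1.600e-03 -1.000e+00]] [ 4.10160888e+00  3.37929682e+01  6.14984299e+01 -4.95824665e-03
  8.48386876e+01 -4.52817510e+01]
```

Request:
send_rows(motion=[[[1,0,0,0,0.0198],[1,0,0,0,0.0198],[1,0,0,0,0.0198],[1,0,0,0,0.0198],[1,0,0,0,0.0198]]])

```text
time: 1.82
tcp_pos: [0.646, 0.1255, 0.2612]
tool_rot: [[0.971, 0.24, -0.001], [0.24, -0.971, 0.0], [-0.001, -0.0, -1.0]]
ft_force: [1.0, -0.5, -0.2]
opening: 0.0002
```

Request:
send_rows(motion=[[[1,0,0,0,0.0198],[1,0,0,0,0.0198],[1,0,0,0,0.0198],[1,0,0,0,0.0198],[1,0,0,0,0.0198]]])

```text
time: 2.23
tcp_pos: [0.6459, 0.1256, 0.2612]
tool_rot: [[0.929, -0.37, -0.001], [-0.37, -0.929, 0.0], [-0.001, 0.0, -1.0]]
ft_force: [-0.7, -0.7, 0.1]
opening: 0.0001
```

Request:
send_rows(motion=[[[1,0,0,0,0.0198],[1,0,0,0,0.0198],[1,0,0,0,0.0198],[1,0,0,0,0.0198],[1,0,0,0,0.0198]]])

```text
time: 2.65
tcp_pos: [0.6459, 0.1256, 0.2612]
tool_rot: [[0.539, -0.842, -0.001], [-0.842, -0.539, 0.0], [-0.001, 0.001, -1.0]]
ft_force: [-0.5, -0.4, 0.7]
opening: 0.0001
```

Request:
send_rows(motion=[[[1,0,0,0,0.0198],[1,0,0,0,0.0198],[1,0,0,0,0.0198],[1,0,0,0,0.0198],[1,0,0,0,0.0045]]])

```text
time: 3.07
tcp_pos: [0.6459, 0.1256, 0.2612]
tool_rot: [[0.043, -0.999, -0.001], [-0.999, -0.043, -0.0], [-0.0, 0.001, -1.0]]
ft_force: [-0.7, -1.0, 0.2]
opening: 0.0002
```

Run:
```python
from h import *
s=st(); print(np.round(s['tool_rot'],4),s['joint_positions']); print(toj(s['tcp_pos']))
snap('wrist','w1.png'); snap('scene','s1.png')
a=cv2.imread('pics/s1.png')[140:295,200:340]; cv2.imwrite('pics/s1z.png',cv2.resize(a,None,fx=3.8,fy=3.8,interpolation=cv2.INTER_CUBIC))
```

```text
t 3.0667 tcp [0.6459 0.1256 0.2612] F [-0.7  -0.96  0.17] M [ 0.03 -0.02 -0.02] op 0.0002
[[ 0.0433 -0.9991 -0.001 ]
 [-0.9991 -0.0433 -0.    ]
 [-0.      0.001  -1.    ]] [4.33075278e+00 3.35934562e+01 6.16336912e+01 3.52904975e-03
 8.48323197e+01 9.18486244e+01]
[-0.09476926 -0.11398393  0.26116702]
```

View pics/w1.png

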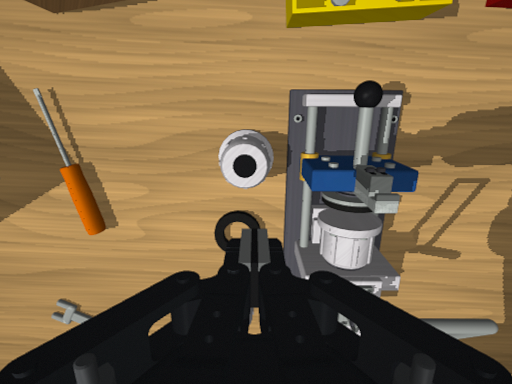

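Run:
```python
import cv2
a=cv2.imread('pics/w1.png')[70:280,280:430]; cv2.imwrite('pics/w1z.png',cv2.resize(a,None,fx=4,fy=2.85,interpolation=cv2.INTER_CUBIC))
a=cv2.imread('pics/w1.png')[140:260,290:430]; cv2.imwrite('pics/w1z.png',cv2.resize(a,None,fx=5,fy=5,interpolation=cv2.INTER_CUBIC))
```

```text
(no output)
```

View pics/w1z.png

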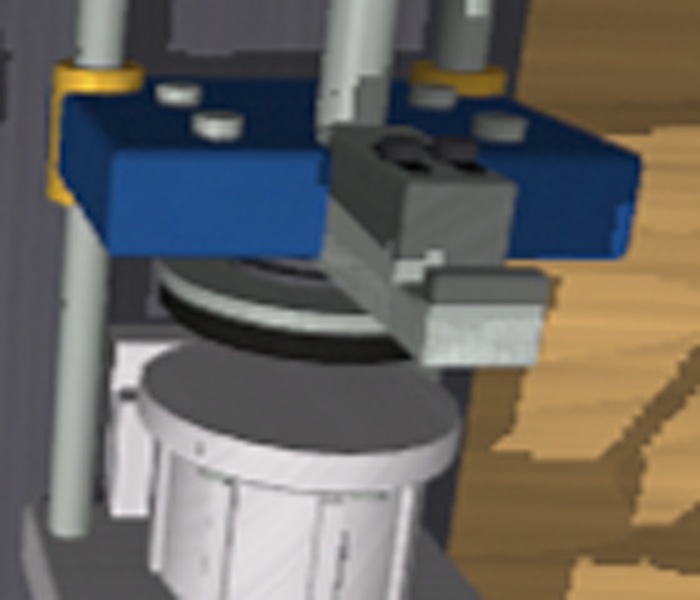

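View pics/s1z.png

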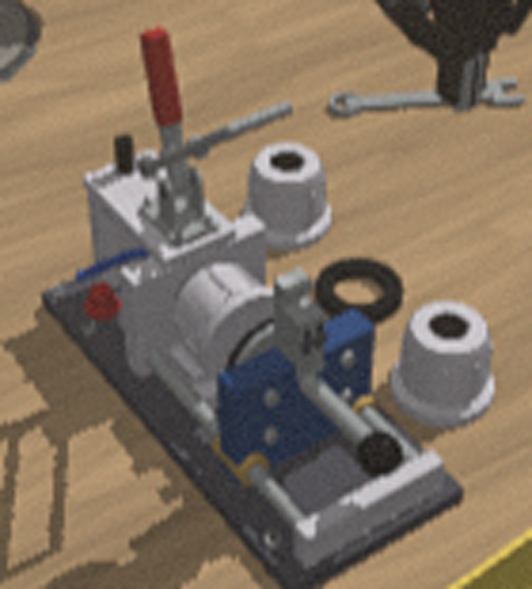

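Run:
```python
import cv2
a=cv2.imread('pics/s1.png')[200:260,255:315]; cv2.imwrite('pics/s1y.png',cv2.resize(a,None,fx=10,fy=10,interpolation=cv2.INTER_CUBIC))
```

```text
(no output)
```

View pics/s1y.png

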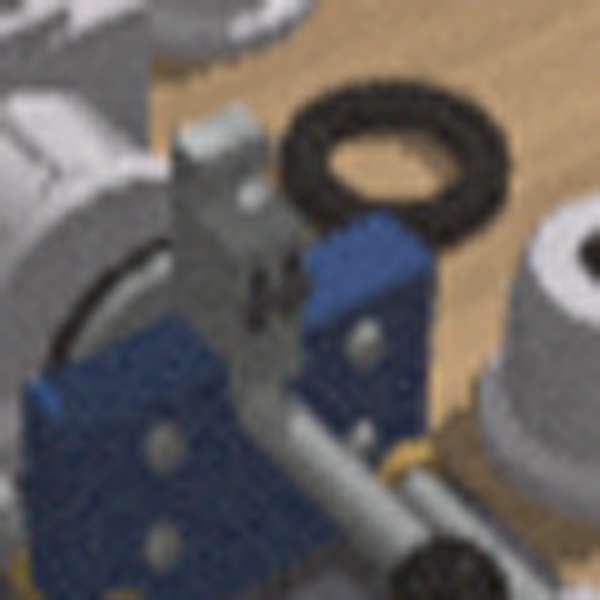

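Run:
```python
from h import *; from load import L
np.set_printoptions(precision=4,suppress=True)
S=L('s1.png');W=L('w1.png')
w=lambda u,v:(290+u/5-.4,140+v/5-.4)
s=lambda u,v:(255+u/10-.45,200+v/10-.45)
X,r=tri(W,w(485,304),S,s(238,140)); print('lip outer edge',toj(X)*1e3,r)
print('lip outer edge by plane', onj(S,*s(238,140))*1e3)
X,r=tri(W,w(482,366),S,s(203,118)); print('wall back top edge',toj(X)*1e3,r)
for nm,u,v in (('lip edge',485,304),('floor outer',460,185),('floor/lip',460,262)):
  for z in (.14,.15,.16): print(nm,z,toj(onz(W,*w(u,v),z))*1e3)
X,r=tri(W,(369,93.5),S,(299.3,258.8)); print('knob',toj(X)*1e3,r)
# bail / lever from scene finer
```

```text
lip outer edge [-88.8054  -1.6956 161.7324] 0.0016490208890263512
lip outer edge by plane [-92.0965 164.2715]
wall back top edge [-77.1415  -0.2267 160.8797] 0.001502529775799239
lip edge 0.14 [-80.5017   9.3459 140.    ]
lip edge 0.15 [-83.9578   4.4941 150.    ]
lip edge 0.16 [-87.414   -0.3577 160.    ]
floor outer 0.14 [-103.2776    1.7528  140.    ]
floor outer 0.15 [-105.8373   -2.8001  150.    ]
floor outer 0.16 [-108.3969   -7.353   160.    ]
floor/lip 0.14 [-88.669    3.6455 140.    ]
floor/lip 0.15 [-91.8037  -0.9819 150.    ]
floor/lip 0.16 [-94.9384  -5.6093 160.    ]
knob [-176.3466    1.3636   87.9238] 0.0009479211489830712
```

Request:
send_rows(motion=[[[1,0.095,-0.098,0,0],[1,0.095,-0.098,0,0],[1,0.095,-0.098,0,0],[1,0.095,-0.098,0,0],[1,0,0,0.1,0]]])

```text
time: 3.58
tcp_pos: [0.7797, 0.0099, 0.2389]
tool_rot: [[0.045, -0.999, 0.024], [-0.999, -0.045, -0.004], [0.005, -0.024, -1.0]]
ft_force: [0.8, -0.3, 2.5]
opening: -0.0003
```

Request:
send_rows(motion=[[[1,0,0,0.12,0],[1,0,0,0.12,0],[1,0,0,0.12,0],[1,0,0,0.12,0],[1,0,0,0,0]]])

```text
time: 4.0
tcp_pos: [0.7644, 0.0178, 0.0774]
tool_rot: [[0.051, -0.999, -0.016], [-0.999, -0.051, 0.001], [-0.002, 0.016, -1.0]]
ft_force: [-0.6, -0.5, -2.4]
opening: 0.0003
```

Run:
```python
from h import *
s=st(); print(toj(s['tcp_pos'])*1e3)
snap('wrist','w2.png');
```

```text
t 4.0 tcp [0.7644 0.0178 0.0774] F [-0.6  -0.48 -2.35] M [ 0.01  0.04 -0.01] op 0.0003
[-208.62470982   -1.39239571   77.44490781]
```

View pics/w2.png

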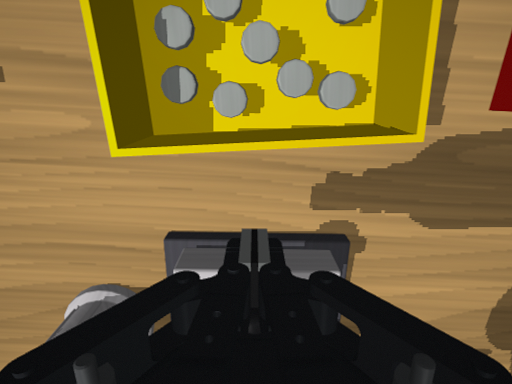

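Request:
send_rows(motion=[[[1,0,0,0,0],[1,0,0,0,0]]])

```text
time: 4.22
tcp_pos: [0.771, 0.0175, 0.0915]
tool_rot: [[0.05, -0.999, 0.006], [-0.999, -0.05, -0.0], [0.001, -0.006, -1.0]]
ft_force: [0.5, -1.2, 0.2]
opening: 0.0
```

Request:
send_rows(motion=[[[1,0.004,0.01,0,0],[1,0,0,0,0]]])

```text
time: 4.38
tcp_pos: [0.7671, 0.0159, 0.0907]
tool_rot: [[0.05, -0.999, 0.004], [-0.999, -0.05, -0.0], [0.001, -0.004, -1.0]]
ft_force: [-0.4, -0.3, -0.6]
opening: -0.0001
```

Request:
send_rows(motion=[[[1,0,0.01,0,0],[1,0,0,0,0]]])

```text
time: 4.55
tcp_pos: [0.7632, 0.016, 0.0889]
tool_rot: [[0.05, -0.999, 0.001], [-0.999, -0.05, -0.0], [0.0, -0.001, -1.0]]
ft_force: [0.1, -0.3, -0.7]
opening: -0.0002
```

Run:
```python
from h import *; from load import L
np.set_printoptions(precision=1,suppress=True)
W=L('w1.png')
w=lambda u,v:(290+u/5-.4,140+v/5-.4)
for u,v in((160,265),(160,290),(165,310)): print('seal',u,v,onj(W,*w(u,v),-.034)*1e3)
for u,v in((143,380),(143,395),(150,415)): print('fl',u,v,onj(W,*w(u,v),-.037)*1e3)
```

```text
seal 160 265 [-65.5  68.7]
seal 160 290 [-59.9  70.4]
seal 165 310 [-57.   76.5]
fl 143 380 [-37.9  72.5]
fl 143 395 [-34.5  73.5]
fl 150 415 [-32.9  81.7]
```

Request:
send_rows(motion=[[[1,0,0.01,0,0],[1,0,0,0,0]]])

```text
time: 4.72
tcp_pos: [0.7599, 0.0159, 0.088]
tool_rot: [[0.05, -0.999, -0.0], [-0.999, -0.05, 0.0], [-0.0, 0.0, -1.0]]
ft_force: [-1.1, -0.5, 0.3]
opening: 0.0002
```

Request:
send_rows(motion=[[[1,0,0.006,0,0],[1,0,0,0,0]]])

```text
time: 4.88
tcp_pos: [0.7582, 0.0158, 0.0877]
tool_rot: [[0.05, -0.999, -0.0], [-0.999, -0.05, 0.0], [-0.0, 0.0, -1.0]]
ft_force: [-0.4, 0.6, -1.0]
opening: -0.0001
```

Request:
send_rows(motion=[[[1,0,0.005,0,0],[1,0,0.005,0,0],[1,0,0,0,0]]])

```text
time: 5.13
tcp_pos: [0.7554, 0.0157, 0.0877]
tool_rot: [[0.05, -0.999, 0.0], [-0.999, -0.05, 0.0], [-0.0, -0.0, -1.0]]
ft_force: [1.1, 0.5, -0.8]
opening: 0.0003
```

Request:
send_rows(motion=[[[1,0,0.003,0,0],[1,0,0.003,0,0],[1,0,0,0,0]]])

```text
time: 5.38
tcp_pos: [0.7536, 0.0156, 0.0877]
tool_rot: [[0.05, -0.999, 0.0], [-0.999, -0.05, 0.0], [-0.0, -0.0, -1.0]]
ft_force: [0.2, -0.3, -0.3]
opening: -0.0004
```

Run:
```python
from h import *
s=st(); print(toj(s['tcp_pos'])*1e3)
snap('scene','s3.png'); 
a=cv2.imread('pics/s3.png')[180:280,225:325]; cv2.imwrite('pics/s3z.png',cv2.resize(a,None,fx=6,fy=6,interpolation=cv2.INTER_CUBIC))
```

```text
t 5.3833 tcp [0.7536 0.0156 0.0877] F [ 0.23 -0.31 -0.29] M [ 0.04 -0.17  0.02] op -0.0004
[-197.80237356    0.3940449    87.70826402]
```

View pics/s3z.png

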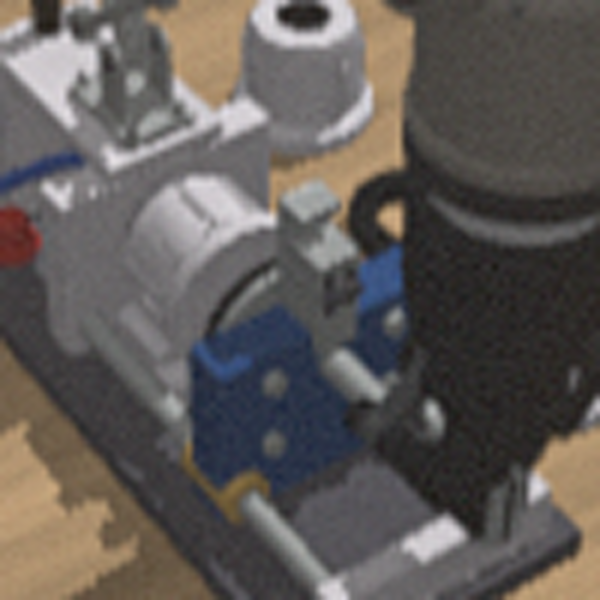

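Request:
send_rows(motion=[[[1,0,0.002,0,0],[1,0,0.002,0,0],[1,0,0.002,0,0],[1,0,0,0,0]]])

```text
time: 5.77
tcp_pos: [0.7518, 0.0155, 0.0877]
tool_rot: [[0.05, -0.999, -0.0], [-0.999, -0.05, 0.0], [-0.0, 0.0, -1.0]]
ft_force: [1.1, 0.7, -0.5]
opening: 0.0001
```

Run:
```python
from h import *
s=st(); print(toj(s['tcp_pos'])*1e3)
snap('scene','s4.png'); 
a=cv2.imread('pics/s4.png')[205:245,245:285]; b=cv2.imread('pics/s1.png')[205:245,245:285]
cv2.imwrite('pics/s4z.png',cv2.resize(cv2.hconcat([b,a]),None,fx=10,fy=10,interpolation=cv2.INTER_CUBIC))
```

```text
t 5.7667 tcp [0.7518 0.0155 0.0877] F [ 1.13  0.74 -0.5 ] M [ 0.1  -0.17 -0.04] op 0.0001
[-195.94818963    0.37685154   87.74684279]
```

View pics/s4z.png

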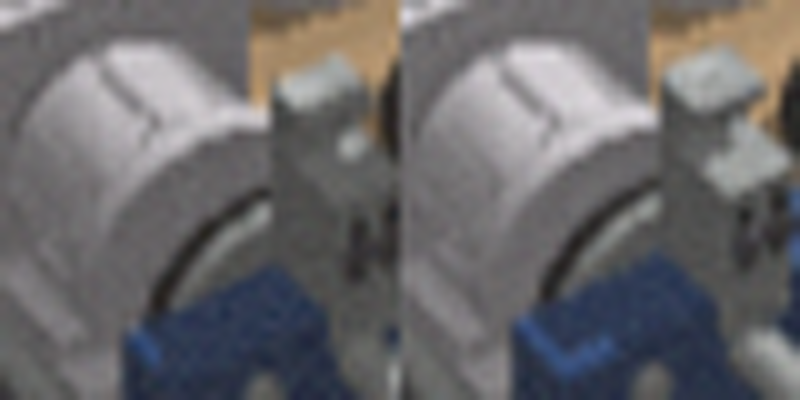

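Request:
send_rows(motion=[[[1,0,0.003,0,0],[1,0,0.003,0,0],[1,0,0.003,0,0],[1,0,0.003,0,0],[1,0,0.003,0,0]]])

```text
time: 6.23
tcp_pos: [0.7473, 0.0153, 0.0877]
tool_rot: [[0.05, -0.999, 0.0], [-0.999, -0.05, 0.0], [-0.0, -0.0, -1.0]]
ft_force: [0.8, 0.6, -0.3]
opening: 0.0003
```

Run:
```python
from h import *
s=st(); print(toj(s['tcp_pos'])*1e3)
snap('scene','s5.png'); 
b=cv2.imread('pics/s5.png')[205:245,245:285]; a=cv2.imread('pics/s1.png')[205:245,245:285]
cv2.imwrite('pics/s5z.png',cv2.resize(cv2.hconcat([a,b]),None,fx=10,fy=10,interpolation=cv2.INTER_CUBIC))
```

```text
t 6.2333 tcp [0.7473 0.0153 0.0877] F [ 0.77  0.63 -0.27] M [ 0.14 -0.32 -0.03] op 0.0003
[-191.45969334    0.37213806   87.69537107]
```

View pics/s5z.png

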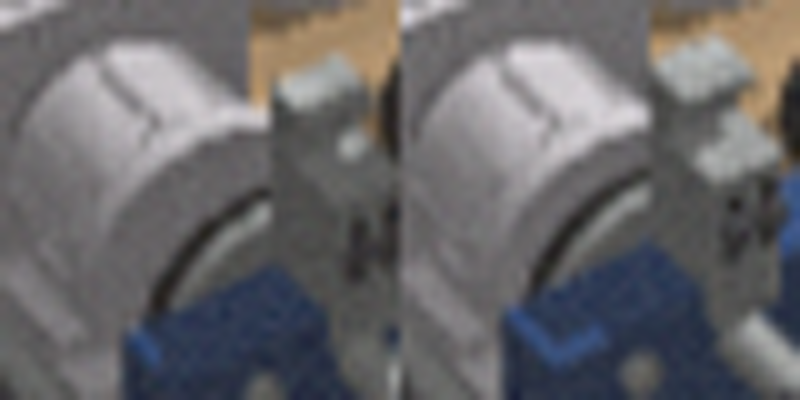

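Request:
send_rows(motion=[[[1,0,0.003,0,0],[1,0,0.003,0,0],[1,0,0.003,0,0],[1,0,0.003,0,0],[1,0,0.003,0,0]]])

```text
time: 6.7
tcp_pos: [0.7429, 0.0151, 0.0877]
tool_rot: [[0.05, -0.999, 0.0], [-0.999, -0.05, 0.0], [-0.0, -0.0, -1.0]]
ft_force: [1.8, 0.4, -0.6]
opening: -0.0003
```

Run:
```python
from h import *
s=st(); print(toj(s['tcp_pos'])*1e3)
snap('scene','s6.png'); 
b=cv2.imread('pics/s6.png')[205:245,245:285]; a=cv2.imread('pics/s5.png')[205:245,245:285]
cv2.imwrite('pics/s6z.png',cv2.resize(cv2.hconcat([a,b]),None,fx=10,fy=10,interpolation=cv2.INTER_CUBIC))
```

```text
t 6.7 tcp [0.7429 0.0151 0.0877] F [ 1.82  0.39 -0.62] M [ 0.18 -0.27 -0.04] op -0.0003
[-187.00116378    0.41466001   87.73034728]
```

View pics/s6z.png

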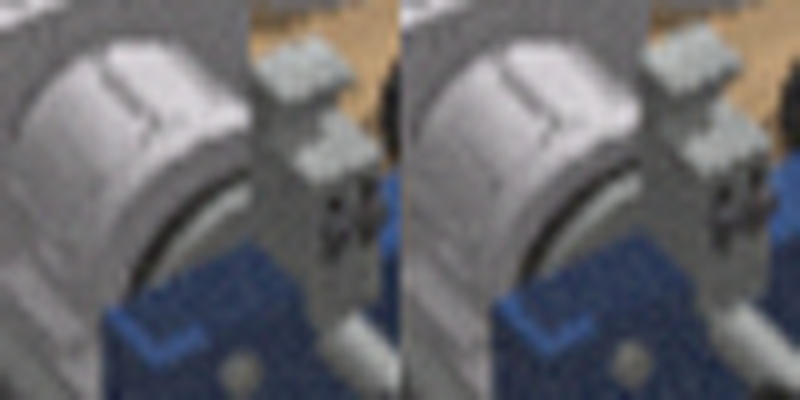

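Request:
send_rows(motion=[[[1,0,0.003,0,0],[1,0,0.003,0,0],[1,0,0.002,0,0],[1,0,0.001,0,0],[1,0,0.001,0,0]]])

```text
time: 7.17
tcp_pos: [0.7399, 0.0149, 0.0878]
tool_rot: [[0.05, -0.999, 0.0], [-0.999, -0.05, 0.0], [-0.0, -0.0, -1.0]]
ft_force: [1.1, 1.0, -0.9]
opening: -0.0003
```

Run:
```python
from h import *
s=st(); print(toj(s['tcp_pos'])*1e3)
snap('scene','s7.png'); 
b=cv2.imread('pics/s7.png')[205:245,245:285]; a=cv2.imread('pics/s5.png')[205:245,245:285]
cv2.imwrite('pics/s7z.png',cv2.resize(cv2.hconcat([a,b]),None,fx=10,fy=10,interpolation=cv2.INTER_CUBIC))
```

```text
t 7.1667 tcp [0.7399 0.0149 0.0878] F [ 1.06  0.96 -0.9 ] M [ 0.18 -0.25  0.03] op -0.0003
[-184.05600277    0.49485523   87.77931298]
```

View pics/s7z.png

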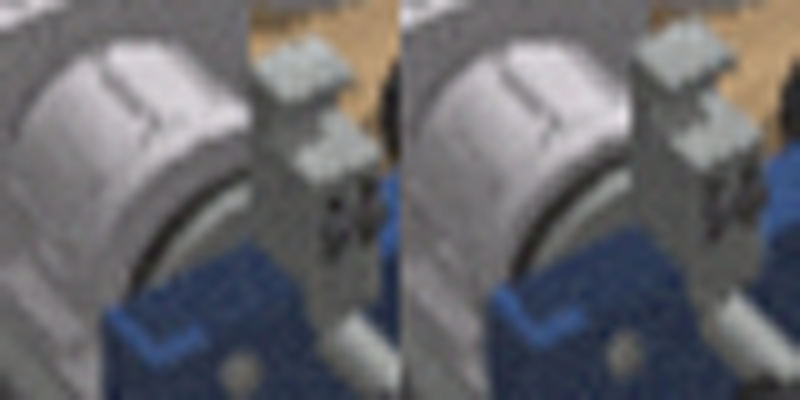

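Request:
send_rows(motion=[[[1,0,0.001,0,0],[1,0,0.001,0,0],[1,0,0.001,0,0]]])

```text
time: 7.47
tcp_pos: [0.739, 0.0149, 0.0877]
tool_rot: [[0.05, -0.999, 0.0], [-0.999, -0.05, 0.0], [-0.0, -0.0, -1.0]]
ft_force: [1.3, 1.9, -0.2]
opening: -0.0001
```

Request:
send_rows(motion=[[[1,0,0.0005,0,0],[1,0,0.0005,0,0],[1,0,0.0005,0,0]]])

```text
time: 7.72
tcp_pos: [0.7386, 0.0148, 0.0878]
tool_rot: [[0.05, -0.999, 0.0], [-0.999, -0.05, 0.0], [-0.0, -0.0, -1.0]]
ft_force: [1.4, 1.0, -0.2]
opening: 0.0006
```

Run:
```python
from h import *
s=st()
```

```text
t 7.7167 tcp [0.7386 0.0148 0.0878] F [ 1.39  0.98 -0.24] M [ 0.2  -0.3  -0.01] op 0.0006
```

Request:
send_rows(motion=[[[1,0,0.0004,0,0],[1,0,0.0004,0,0],[1,0,0.0004,0,0]]])

```text
time: 7.97
tcp_pos: [0.7382, 0.0148, 0.0877]
tool_rot: [[0.05, -0.999, 0.0], [-0.999, -0.05, 0.0], [-0.0, -0.0, -1.0]]
ft_force: [0.6, 1.5, 0.2]
opening: -0.0
```

Request:
send_rows(motion=[[[1,0,0.0004,0,0],[1,0,0.0004,0,0],[1,0,0.0004,0,0]]])

```text
time: 8.22
tcp_pos: [0.7378, 0.0148, 0.0877]
tool_rot: [[0.05, -0.999, 0.0], [-0.999, -0.05, 0.0], [-0.0, -0.0, -1.0]]
ft_force: [1.5, 1.2, 0.2]
opening: -0.0004
```

Run:
```python
from h import *
s=st()
```

```text
t 8.2167 tcp [0.7378 0.0148 0.0877] F [1.55 1.23 0.18] M [ 0.24 -0.23 -0.  ] op -0.0004
```

Request:
send_rows(motion=[[[1,0,0.0004,0,0],[1,0,0.0004,0,0],[1,0,0.0004,0,0]]])

```text
time: 8.47
tcp_pos: [0.7376, 0.0148, 0.0877]
tool_rot: [[0.05, -0.999, 0.0], [-0.999, -0.05, 0.0], [-0.0, -0.0, -1.0]]
ft_force: [3.1, 1.3, 0.5]
opening: -0.0001
```

Run:
```python
from h import *
s=st(); print(s['tcp_pos'])
```

```text
t 8.4667 tcp [0.7376 0.0148 0.0877] F [3.14 1.31 0.52] M [ 0.24 -0.4  -0.06] op -0.0001
[0.73762612 0.01478191 0.08774062]
```

Request:
send_rows(motion=[[[1,0,0.0003,0,0],[1,0,0,0,0]]])

```text
time: 8.63
tcp_pos: [0.7376, 0.0148, 0.0878]
tool_rot: [[0.05, -0.999, 0.001], [-0.999, -0.05, 0.0], [-0.0, -0.001, -1.0]]
ft_force: [2.6, 1.4, -0.0]
opening: 0.0002
```

Run:
```python
from h import *
s=st(); print(s['tcp_pos'])
```

```text
t 8.6333 tcp [0.7376 0.0148 0.0878] F [ 2.6   1.39 -0.05] M [ 0.22 -0.43 -0.02] op 0.0002
[0.73759069 0.01480296 0.0877553 ]
```

Request:
send_rows(motion=[[[1,0,0.0004,0,0],[1,0,0,0,0]]])

```text
time: 8.8
tcp_pos: [0.7375, 0.0148, 0.0877]
tool_rot: [[0.05, -0.999, 0.001], [-0.999, -0.05, 0.0], [-0.0, -0.001, -1.0]]
ft_force: [3.5, 1.7, -1.1]
opening: -0.0001
```

Request:
send_rows(motion=[[[1,0,0.0004,0,0],[1,0,0,0,0]]])

```text
time: 8.97
tcp_pos: [0.7375, 0.0148, 0.0878]
tool_rot: [[0.05, -0.999, 0.001], [-0.999, -0.05, 0.0], [-0.0, -0.001, -1.0]]
ft_force: [4.9, 1.3, -0.7]
opening: 0.0
```

Run:
```python
from h import *
s=st(); print(s['tcp_pos'])
```

```text
t 8.9667 tcp [0.7375 0.0148 0.0878] F [ 4.88  1.32 -0.75] M [ 0.3  -0.75 -0.  ] op 0.0
[0.73746615 0.01480886 0.08777693]
```

Request:
send_rows(motion=[[[1,0,0.0004,0,0],[1,0,0.0003,0,0],[1,0,0,0,0]]])

```text
time: 9.22
tcp_pos: [0.7374, 0.0148, 0.0878]
tool_rot: [[0.05, -0.999, 0.001], [-0.999, -0.05, 0.0], [-0.0, -0.001, -1.0]]
ft_force: [6.0, 1.8, -1.4]
opening: -0.0005
```

Run:
```python
from h import *
s=st(); print(toj(s['tcp_pos'])*1e3)
```

```text
t 9.2167 tcp [0.7374 0.0148 0.0878] F [ 5.98  1.81 -1.37] M [ 0.24 -0.87 -0.01] op -0.0005
[-181.52275474    0.52724472   87.78846834]
```

Request:
send_rows(motion=[[[1,0,-0.005,0,0],[1,0,-0.02,0,0],[1,0,-0.03,0,0],[1,0,0,-0.1,0],[1,0,0,-0.135,0]]])

```text
time: 9.63
tcp_pos: [0.7504, 0.0152, 0.153]
tool_rot: [[0.049, -0.999, -0.013], [-0.999, -0.049, 0.0], [-0.001, 0.013, -1.0]]
ft_force: [0.9, -0.3, 1.3]
opening: 0.0001
```

Request:
send_rows(motion=[[[0.5,0,0,-0.135,0],[0,0,0,-0.135,0],[0,0,0,-0.135,0],[0,0,0,-0.135,0],[0,0,0,-0.1,0]]])

```text
time: 10.05
tcp_pos: [0.7522, 0.0151, 0.3548]
tool_rot: [[0.049, -0.999, 0.002], [-0.999, -0.049, -0.001], [0.001, -0.002, -1.0]]
ft_force: [0.9, 0.3, 1.5]
opening: 0.0606
```

Request:
send_rows(motion=[[[0,0,0.1,0,-0.001],[0,0,0.1,0,0],[0,0,0.1,0,0],[0,0,0,0,0],[0,0,0,0,0]]])

```text
time: 10.47
tcp_pos: [0.6656, 0.0106, 0.3508]
tool_rot: [[0.055, -0.999, -0.003], [-0.999, -0.055, -0.0], [0.0, 0.003, -1.0]]
ft_force: [0.7, -1.1, 0.2]
opening: 0.0857
```

Run:
```python
from h import *
s=st(); print(toj(s['tcp_pos'])*1e3,np.round(s['tool_rot'],3))
snap('wrist','w8.png');snap('scene','s8.png');snap('top','t8.png')
a=cv2.imread('pics/s8.png')[130:230,210:310]; cv2.imwrite('pics/s8z.png',cv2.resize(a,None,fx=6,fy=6,interpolation=cv2.INTER_CUBIC))
```

```text
t 10.4667 tcp [0.6656 0.0106 0.3508] F [ 0.72 -1.09  0.22] M [-0.02 -0.    0.03] op 0.0857
[-109.61613141    1.70557382  350.82460032] [[ 0.055 -0.999 -0.003]
 [-0.999 -0.055 -0.   ]
 [ 0.     0.003 -1.   ]]
```

View pics/w8.png

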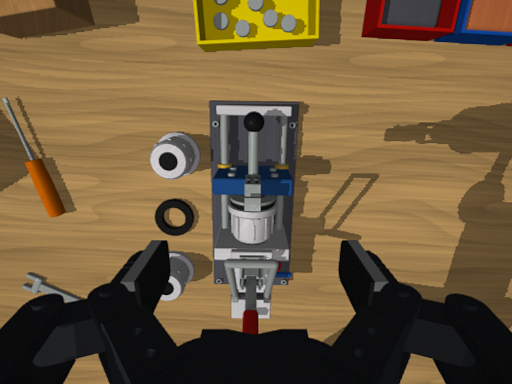

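View pics/s8z.png

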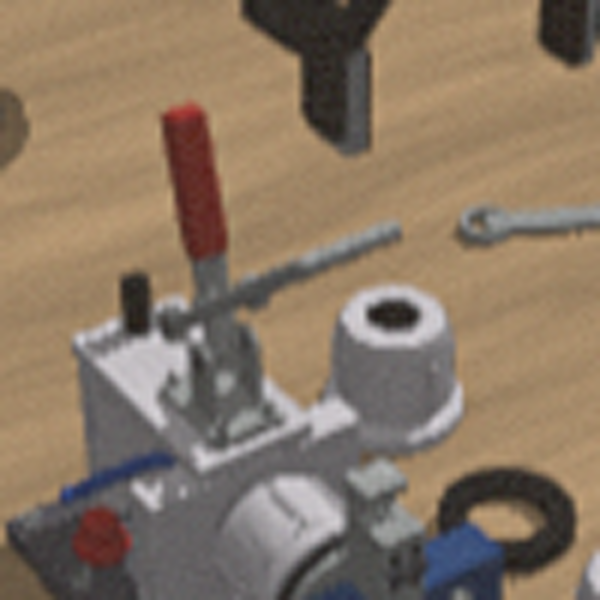

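Run:
```python
import cv2
a=cv2.imread('pics/w8.png')[170:345,200:310]; cv2.imwrite('pics/w8z.png',cv2.resize(a,None,fx=5,fy=3.4*1,interpolation=cv2.INTER_CUBIC)) if 0 else cv2.imwrite('pics/w8z.png',cv2.resize(cv2.imread('pics/w8.png')[230:345,190:310],None,fx=5,fy=5,interpolation=cv2.INTER_CUBIC))
```

```text
(no output)
```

View pics/w8z.png

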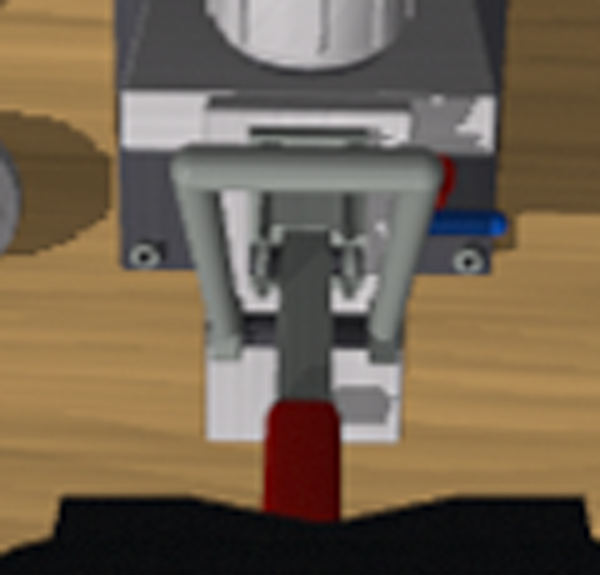

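```bash
python3 - <<'E'
from h import *; from load import L
np.set_printoptions(precision=1,suppress=True)
S=L('s8.png');W=L('w8.png');T=L('t8.png')
w=lambda u,v:(190+u/5-.4,230+v/5-.4)
s=lambda u,v:(210+u/6-.42,130+v/6-.42)
for n,a,b in(('bar left end',(175,167),(397,231)),('right pin end',(385,348),(172,320)),('sleeve bottom',(303,402),(207,255))):
    X,r=tri(W,w(*a),S,s(*b)); print(n,toj(X)*1e3,r*1e3)
for z in(.25,.255,.26,.265): print('bar ends',z,toj(onz(W,*w(175,167),z))*1e3,toj(onz(W,*w(440,167),z))*1e3)
print('lip edge', [toj(onz(W,253,200,z))*1e3 for z in (.155,.16,.165)])
# plate corners in wrist z=.015
for p in((210.5,101),(299,101),(213.5,283),(288,284)): print('plate',onz(W,*p,.015)*1e3, toj(onz(W,*p,.015))*1e3)
print('tip on plane',onj(S,*s(186,110))*1e3,'pivot',onj(S,*s(225,378))*1e3)
E
python3 - <<'E'
import cv2
cv2.imwrite('pics/w8y.png',cv2.resize(cv2.imread('pics/w8.png')[155:255,200:305],None,fx=5.5,fy=5.5,interpolation=cv2.INTER_CUBIC))
E
```

```text
bar left end [-45.9 -23.8 256.5] 1.5443587992785186
right pin end [ 55.5  19.3 172.5] 3.629736653778344
sleeve bottom [ 54.3  -0.4 197.1] 0.4843017692739582
bar ends 0.25 [-41.1 -24.1 250. ] [-41.7  24.4 250. ]
bar ends 0.255 [-44.2 -23.6 255. ] [-44.7  23.9 255. ]
bar ends 0.26 [-47.2 -23.1 260. ] [-47.8  23.4 260. ]
bar ends 0.265 [-50.3 -22.5 265. ] [-50.8  22.9 265. ]
lip edge [array([-69.5,   1.3, 155. ]), array([-71.2,   1.3, 160. ]), array([-73. ,   1.3, 165. ])]
plate [735.3  81.4  15. ] [-182.2  -66.1   15. ]
plate [742.7 -55.3  15. ] [-183.9   70.8   15. ]
plate [408.3  72.5  15. ] [144.9 -70.9  15. ]
plate [413.6 -67.5  15. ] [145.4  69.2  15. ]
tip on plane [ 64.9 262.7] pivot [ 43.7 138.6]
```

View pics/w8y.png

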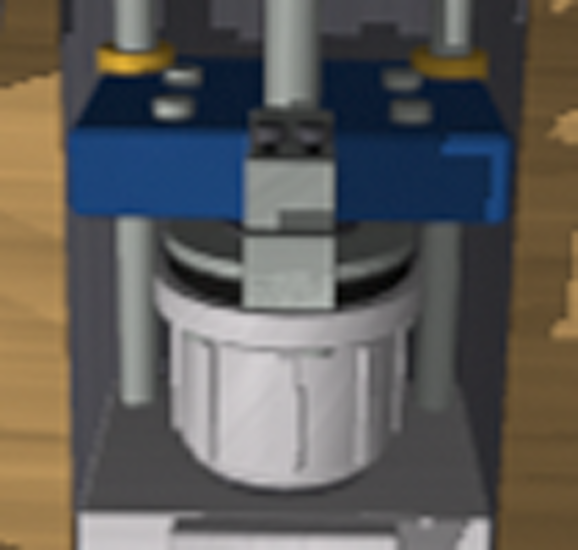

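Run:
```python
from h import *; from load import L
np.set_printoptions(precision=1,suppress=True)
W=L('w8.png')
w=lambda u,v:(200+u/5.5-.4,155+v/5.5-.4)
for z in (.155,.16,.165): print('lip outer top',toj(onz(W,*w(290,237),z))*1e3,'lip back',toj(onz(W,*w(290,306),z))*1e3,'width',1e3*np.linalg.norm(onz(W,*w(243,270),z)-onz(W,*w(336,270),z)))
for z in (.138,.143,.148): print('floor outer',toj(onz(W,*w(290,158),z))*1e3)
for z in (.1,.105): print('head top outer/inner',toj(onz(W,*w(290,70),z))*1e3,toj(onz(W,*w(290,130),z))*1e3)
print('knob',toj(onz(W,253.5,122,.085))*1e3, 'cam',toj(-W['R'].T@W['t'])*1e3)
```

```text
lip outer top [-72.4   0.4 155. ] lip back [-56.4   0.6 155. ] width 20.378822405686822
lip outer top [-74.1   0.4 160. ] lip back [-58.3   0.6 160. ] width 20.068690780678335
lip outer top [-75.8   0.5 165. ] lip back [-60.2   0.6 165. ] width 19.758559155669833
floor outer [-85.5   0.2 138. ]
floor outer [-86.9   0.2 143. ]
floor outer [-88.3   0.2 148. ]
head top outer/inner [-97.2  -0.1 100. ] [-82.    0.1 100. ]
head top outer/inner [-98.3  -0.1 105. ] [-83.3   0.1 105. ]
knob [-156.1    0.8   85. ] cam [-183.4    0.9  483.6]
```

Request:
send_rows(motion=[[[0,-0.005,0.1075,0,0.002],[0,0,0.1075,0,0],[0,0,0,0.09,0],[0,0,0,0.09,0],[0,0,0,0,0]]])

```text
time: 11.03
tcp_pos: [0.602, 0.0092, 0.2917]
tool_rot: [[0.043, -0.999, -0.008], [-0.999, -0.043, 0.001], [-0.001, 0.008, -1.0]]
ft_force: [-0.1, 0.2, -1.3]
opening: 0.0856
```

Run:
```python
from h import *
s=st(); print(toj(s['tcp_pos'])*1e3,np.round(s['tool_rot'],3))
snap('wrist','w9.png')
```

```text
t 11.0333 tcp [0.602  0.0092 0.2917] F [-0.12  0.23 -1.33] M [0.03 0.   0.03] op 0.0856
[-46.04970129   0.38681798 291.67414183] [[ 0.043 -0.999 -0.008]
 [-0.999 -0.043  0.001]
 [-0.001  0.008 -1.   ]]
```

View pics/w9.png

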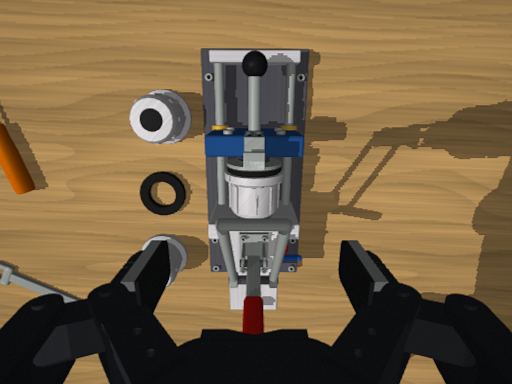

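Run:
```python
from h import *; from load import L
W=L('w9.png')
np.set_printoptions(precision=1,suppress=True)
g=W['frame'].astype(int); 
cv2.imwrite('pics/w9z.png',cv2.resize(cv2.cvtColor(W['frame'],cv2.COLOR_RGB2BGR)[205:315,200:310],None,fx=5,fy=5,interpolation=cv2.INTER_CUBIC))
for z in(.25,.255,.26): print(z,toj(onz(W,217,225,z))*1e3,toj(onz(W,293,225,z))*1e3)
```

```text
0.25 [-41.8 -23.7 250. ] [-41.8  26.1 250. ]
0.255 [-44.1 -23.  255. ] [-44.1  25.3 255. ]
0.26 [-46.3 -22.3 260. ] [-46.4  24.6 260. ]
```

View pics/w9z.png

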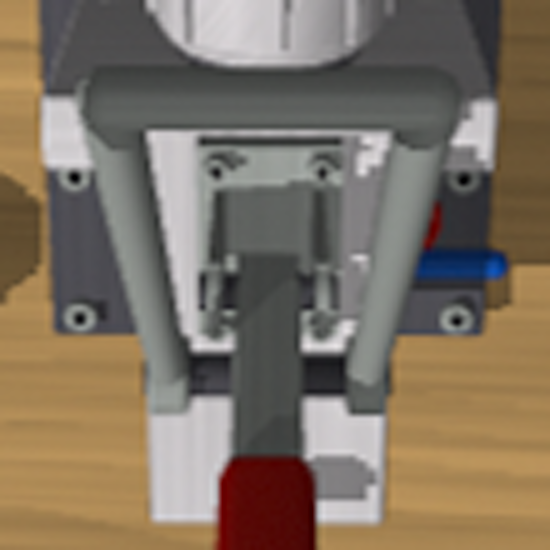

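Request:
send_rows(motion=[[[0,0,0.005,0.085,0],[0,0,0,0.085,0],[0,0,0,0,0],[0,0,0,0,0]]])

```text
time: 11.42
tcp_pos: [0.6025, 0.009, 0.246]
tool_rot: [[0.043, -0.999, -0.001], [-0.999, -0.043, 0.0], [-0.0, 0.001, -1.0]]
ft_force: [-0.8, 0.7, -0.2]
opening: 0.0855
```

Request:
send_rows(motion=[[[0.3,0,0,0,0],[0.45,0,0,0,0],[0.45,0,0,0,0],[0.45,0,0,0,0]]], squeeze=20)

```text
time: 11.75
tcp_pos: [0.6027, 0.0096, 0.2471]
tool_rot: [[0.043, -0.999, 0.004], [-0.999, -0.043, 0.001], [-0.001, -0.004, -1.0]]
ft_force: [1.8, 1.5, 1.6]
opening: 0.0473
```

Run:
```python
from h import *
s=st(); print(toj(s['tcp_pos'])*1e3,np.round(s['tool_rot'],3))
snap('wrist','w10.png')
```

```text
t 11.75 tcp [0.6027 0.0096 0.2471] F [1.77 1.51 1.65] M [ 0.24 -0.24 -0.02] op 0.0473
[-4.67212433e+01  1.05399666e-01  2.47089544e+02] [[ 0.043 -0.999  0.004]
 [-0.999 -0.043  0.001]
 [-0.001 -0.004 -1.   ]]
```

View pics/w10.png

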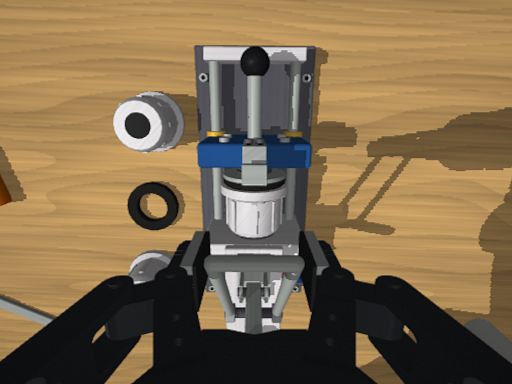

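Request:
send_rows(motion=[[[1,0,0,0,0],[1,0,-0.027,0.033,0],[1,0,-0.027,0.033,0],[1,0,-0.025,0.038,0],[1,0,-0.025,0.038,0]]], squeeze=30)

```text
time: 12.22
tcp_pos: [0.6322, 0.0106, 0.2]
tool_rot: [[0.043, -0.999, -0.005], [-0.999, -0.043, 0.0], [-0.001, 0.005, -1.0]]
ft_force: [-5.4, 2.4, -1.1]
opening: 0.0466
```

Run:
```python
from h import *
from load import L
W=L('w10.png'); print('bar before',toj(onz(W,255,265,.255))*1e3)
s=st(); print(toj(s['tcp_pos'])*1e3)
snap('wrist','w11.png');snap('scene','s11.png')
a=cv2.imread('pics/s11.png')[130:230,210:310]; cv2.imwrite('pics/s11z.png',cv2.resize(a,None,fx=6,fy=6,interpolation=cv2.INTER_CUBIC))
```

```text
bar before [-43.50644541   0.76034716 255.        ]
t 12.2167 tcp [0.6322 0.0106 0.2   ] F [-5.44  2.45 -1.12] M [0.3  0.98 0.03] op 0.0466
[-76.22211567   0.24940994 200.03572669]
```

View pics/w11.png

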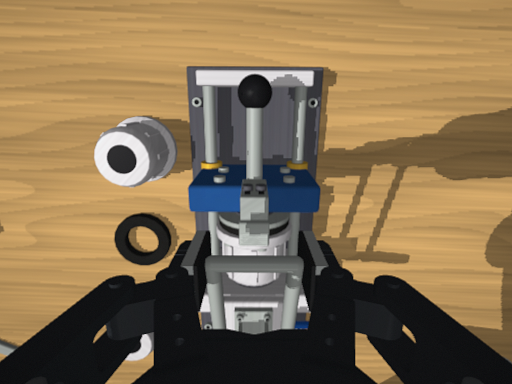

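View pics/s11z.png

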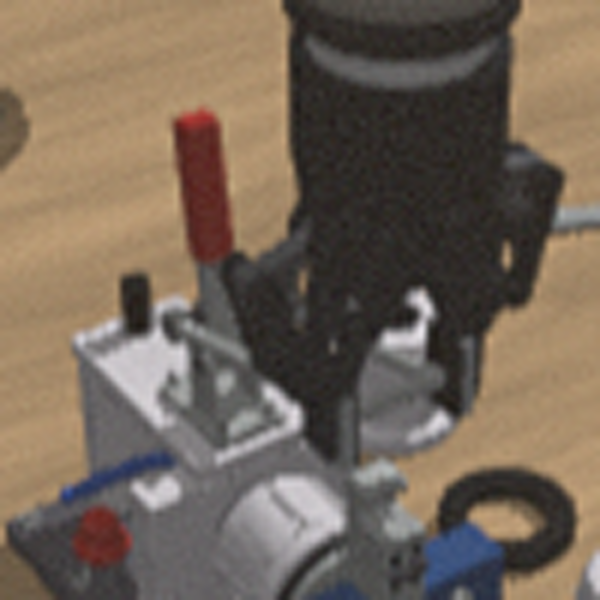

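Request:
send_rows(motion=[[[1,0,-0.02,0.038,0],[1,0,-0.013,0.038,0],[1,0,0,0,0],[1,0,0,0,0]]])

```text
time: 12.65
tcp_pos: [0.6426, 0.0109, 0.1795]
tool_rot: [[0.043, -0.999, -0.001], [-0.999, -0.043, 0.0], [-0.0, 0.001, -1.0]]
ft_force: [-2.0, 1.5, -0.8]
opening: 0.0465
```

Run:
```python
from h import *
s=st(); print(toj(s['tcp_pos'])*1e3)
snap('wrist','w12.png');snap('scene','s12.png')
cv2.imwrite('pics/w12z.png',cv2.resize(cv2.imread('pics/w12.png')[150:290,180:330],None,fx=4,fy=4,interpolation=cv2.INTER_CUBIC))
a=cv2.imread('pics/s12.png')[170:250,240:320]; cv2.imwrite('pics/s12z.png',cv2.resize(a,None,fx=7,fy=7,interpolation=cv2.INTER_CUBIC))
```

```text
t 12.65 tcp [0.6426 0.0109 0.1795] F [-2.    1.47 -0.78] M [0.32 0.41 0.09] op 0.0465
[-86.68887627   0.41855018 179.45550051]
```

View pics/w12z.png

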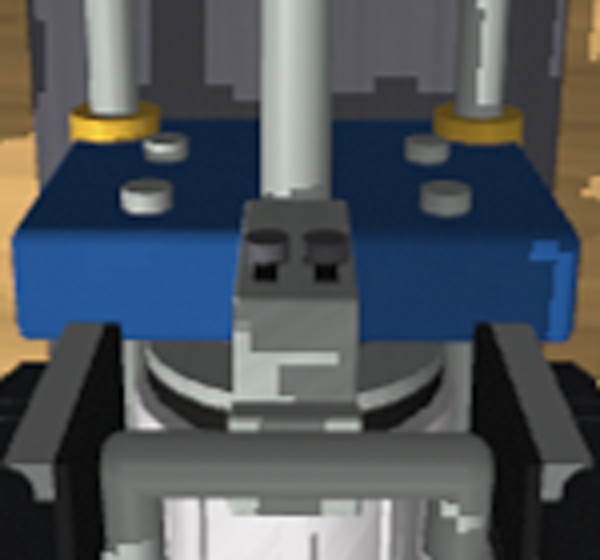

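View pics/s12z.png

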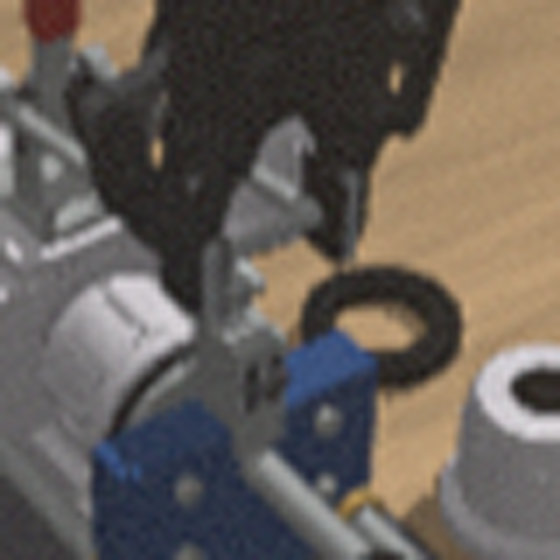

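Run:
```python
from h import *; from load import L
np.set_printoptions(precision=1,suppress=True)
W=L('w12.png')
w=lambda u,v:(180+u/4-.4,150+v/4-.4)
print('tcp -86.7; bar', [toj(onz(W,*w(297,463),z))*1e3 for z in(.184,.1875,.191)])
print('bar len',[np.linalg.norm(onz(W,*w(101,463),z)-onz(W,*w(494,463),z))*1e3 for z in(.184,.1875,.191)])
print('lip outer top', [toj(onz(W,*w(297,418),z))*1e3 for z in(.157,.1595,.162)])
print('floor outer', [toj(onz(W,*w(297,297),z))*1e3 for z in(.138,.143,.148)], [np.linalg.norm(onz(W,*w(233,297),z)-onz(W,*w(358,297),z))*1e3 for z in(.138,.143,.148)])
print('lip w', [np.linalg.norm(onz(W,*w(229,415),z)-onz(W,*w(361,415),z))*1e3 for z in(.155,.16,.165)])
print('head top outer',toj(onz(W,*w(297,235),.105))*1e3,'knob stem')
```

```text
tcp -86.7; bar [array([-81.2,   0.5, 184. ]), array([-83.4,   0.5, 187.5]), array([-85.5,   0.5, 191. ])]
bar len [np.float64(49.480019022403575), np.float64(48.13017243202201), np.float64(46.78032584164045)]
lip outer top [array([-72.3,   0.5, 157. ]), array([-73.7,   0.5, 159.5]), array([-75.1,   0.5, 162. ])]
floor outer [array([-83.7,   0.5, 138. ]), array([-85.9,   0.5, 143. ]), array([-88.1,   0.5, 148. ])] [np.float64(20.409111018726694), np.float64(19.823638657229225), np.float64(19.238166295731737)]
lip w [np.float64(20.09916141311726), np.float64(19.460265720807875), np.float64(18.821370028498492)]
head top outer [-82.    0.5 105. ] knob stem
```

Request:
send_rows(motion=[[[1,0,0.003,0.03,0],[1,0,0.002,0.03,0],[1,0,0.001,0.02,0],[1,0,0,0,0],[1,0,0,0,0]]])

```text
time: 13.17
tcp_pos: [0.6417, 0.0109, 0.156]
tool_rot: [[0.042, -0.999, 0.002], [-0.999, -0.042, 0.0], [-0.0, -0.002, -1.0]]
ft_force: [2.5, 2.6, -0.3]
opening: 0.0465
```

Run:
```python
from h import *
s=st(); print(toj(s['tcp_pos'])*1e3)
snap('wrist','w13.png');snap('scene','s13.png')
cv2.imwrite('pics/w13z.png',cv2.resize(cv2.imread('pics/w13.png')[150:290,180:330],None,fx=4,fy=4,interpolation=cv2.INTER_CUBIC))
```

```text
t 13.1667 tcp [0.6417 0.0109 0.156 ] F [ 2.52  2.57 -0.3 ] M [ 0.47 -0.31 -0.05] op 0.0465
[-85.7818778    0.35418124 155.96737616]
```

View pics/w13z.png

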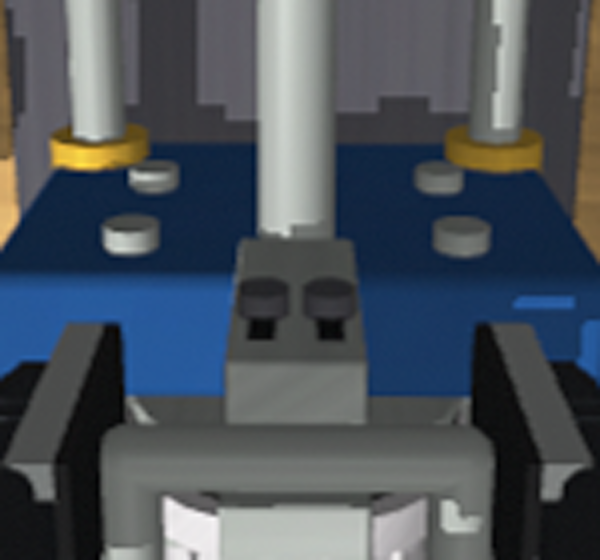

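Request:
send_rows(motion=[[[1,0,0.003,0.008,0],[1,0,0,0.008,0],[1,0,0,0.008,0],[1,0,0,0,0]]])

```text
time: 13.6
tcp_pos: [0.6403, 0.0108, 0.1486]
tool_rot: [[0.043, -0.999, 0.001], [-0.999, -0.043, 0.0], [-0.0, -0.001, -1.0]]
ft_force: [2.9, 2.9, 0.6]
opening: 0.0464
```

Run:
```python
from h import *
s=st(); print(toj(s['tcp_pos'])*1e3)
```

```text
t 13.6 tcp [0.6403 0.0108 0.1486] F [2.88 2.9  0.63] M [ 0.5  -0.45 -0.03] op 0.0464
[-84.33329482   0.40937867 148.58832141]
```

Request:
send_rows(motion=[[[1,0,0,0.004,0],[1,0,0,0.003,0],[1,0,0,0.003,0],[1,0,0,0.003,0]]])

```text
time: 13.93
tcp_pos: [0.6399, 0.0108, 0.1448]
tool_rot: [[0.043, -0.999, -0.001], [-0.999, -0.043, 0.0], [-0.0, 0.001, -1.0]]
ft_force: [1.3, 2.6, 1.2]
opening: 0.0466
```

Request:
send_rows(motion=[[[1,0,0,0.001,0],[1,0,0,0.001,0],[1,0,0,0.001,0]]])

```text
time: 14.18
tcp_pos: [0.6398, 0.0108, 0.1439]
tool_rot: [[0.043, -0.999, -0.001], [-0.999, -0.043, 0.0], [-0.0, 0.001, -1.0]]
ft_force: [1.0, 3.8, 1.8]
opening: 0.0465
```

Run:
```python
from h import *
s=st(); print(toj(s['tcp_pos'])*1e3)
```

```text
t 14.1833 tcp [0.6398 0.0108 0.1439] F [1.03 3.83 1.79] M [ 0.47 -0.02 -0.02] op 0.0465
[-83.82818549   0.38358723 143.92481606]
```

Request:
send_rows(motion=[[[1,0,0,0.001,0],[1,0,0,0.001,0],[1,0,0,0,0]]])

```text
time: 14.43
tcp_pos: [0.6397, 0.0108, 0.1433]
tool_rot: [[0.043, -0.999, -0.001], [-0.999, -0.043, 0.0], [-0.0, 0.001, -1.0]]
ft_force: [-0.4, 3.3, 1.5]
opening: 0.0467
```

Request:
send_rows(motion=[[[1,0,0,0.001,0],[1,0,0,0.001,0],[1,0,0,0,0]]])

```text
time: 14.68
tcp_pos: [0.6397, 0.0108, 0.1426]
tool_rot: [[0.043, -0.999, -0.001], [-0.999, -0.043, 0.0], [-0.0, 0.001, -1.0]]
ft_force: [-1.6, 2.5, 0.4]
opening: 0.0465
```

Run:
```python
from h import *
s=st(); print(toj(s['tcp_pos'])*1e3)
```

```text
t 14.6833 tcp [0.6397 0.0108 0.1426] F [-1.58  2.47  0.36] M [ 0.42  0.38 -0.07] op 0.0465
[-83.73231837   0.39050512 142.648872  ]
```

Request:
send_rows(motion=[[[1,0,0,0.001,0],[1,0,0,0.001,0],[1,0,0,0.001,0]]])

```text
time: 14.93
tcp_pos: [0.6397, 0.0108, 0.1418]
tool_rot: [[0.043, -0.999, -0.001], [-0.999, -0.043, 0.0], [-0.0, 0.001, -1.0]]
ft_force: [-2.4, 3.0, 1.5]
opening: 0.0466
```

Request:
send_rows(motion=[[[1,0,0,0.001,0],[1,0,0,0.001,0],[1,0,0,0,0]]])

```text
time: 15.18
tcp_pos: [0.6398, 0.0108, 0.1412]
tool_rot: [[0.043, -0.999, -0.001], [-0.999, -0.043, 0.0], [-0.0, 0.001, -1.0]]
ft_force: [-3.9, 2.1, 0.6]
opening: 0.0463
```

Request:
send_rows(motion=[[[1,0,0,0.001,0],[1,0,0,0.001,0],[1,0,0,0,0]]])

```text
time: 15.43
tcp_pos: [0.6398, 0.0108, 0.1406]
tool_rot: [[0.043, -0.999, -0.001], [-0.999, -0.043, 0.0], [-0.0, 0.001, -1.0]]
ft_force: [-3.5, 2.6, 0.9]
opening: 0.0461
```

Request:
send_rows(motion=[[[1,0,0,0.001,0],[1,0,0,0.001,0],[1,0,0,0,0]]])

```text
time: 15.68
tcp_pos: [0.6399, 0.0108, 0.14]
tool_rot: [[0.043, -0.999, -0.0], [-0.999, -0.043, 0.0], [-0.0, 0.0, -1.0]]
ft_force: [-4.8, 2.5, 1.3]
opening: 0.0466
```

Request:
send_rows(motion=[[[1,0,0,0.001,0],[1,0,0,0.001,0],[1,0,0,0,0]]])

```text
time: 15.93
tcp_pos: [0.6399, 0.0108, 0.1394]
tool_rot: [[0.043, -0.999, -0.0], [-0.999, -0.043, 0.0], [-0.0, 0.0, -1.0]]
ft_force: [-3.3, 2.7, 1.3]
opening: 0.0462
```

Run:
```python
from h import *
s=st(); print(toj(s['tcp_pos'])*1e3)
```

```text
t 15.9333 tcp [0.6399 0.0108 0.1394] F [-3.31  2.65  1.34] M [ 0.43  0.81 -0.  ] op 0.0462
[-83.96705557   0.42040293 139.43739729]
```

Request:
send_rows(motion=[[[1,0,0,0.001,0],[1,0,0,0.001,0],[1,0,0,0,0]]])

```text
time: 16.18
tcp_pos: [0.6399, 0.0108, 0.1389]
tool_rot: [[0.043, -0.999, -0.0], [-0.999, -0.043, 0.0], [-0.0, 0.0, -1.0]]
ft_force: [-4.1, 2.2, 1.4]
opening: 0.0464
```

Request:
send_rows(motion=[[[1,0,0,0.001,0],[1,0,0,0.001,0],[1,0,0,0,0]]])

```text
time: 16.43
tcp_pos: [0.6399, 0.0108, 0.1383]
tool_rot: [[0.043, -0.999, -0.0], [-0.999, -0.043, 0.0], [-0.0, 0.0, -1.0]]
ft_force: [-3.9, 3.0, 1.1]
opening: 0.0464
```

Run:
```python
from h import *
s=st(); print(toj(s['tcp_pos'])*1e3)
snap('wrist','w14.png');snap('scene','s14.png')
cv2.imwrite('pics/w14z.png',cv2.resize(cv2.imread('pics/w14.png')[150:290,180:330],None,fx=4,fy=4,interpolation=cv2.INTER_CUBIC))
a=cv2.imread('pics/s14.png')[170:250,240:320]; cv2.imwrite('pics/s14z.png',cv2.resize(a,None,fx=7,fy=7,interpolation=cv2.INTER_CUBIC))
```

```text
t 16.4333 tcp [0.6399 0.0108 0.1383] F [-3.94  3.02  1.14] M [ 0.45  0.82 -0.02] op 0.0464
[-83.95308201   0.4183907  138.29213939]
```

View pics/w14z.png

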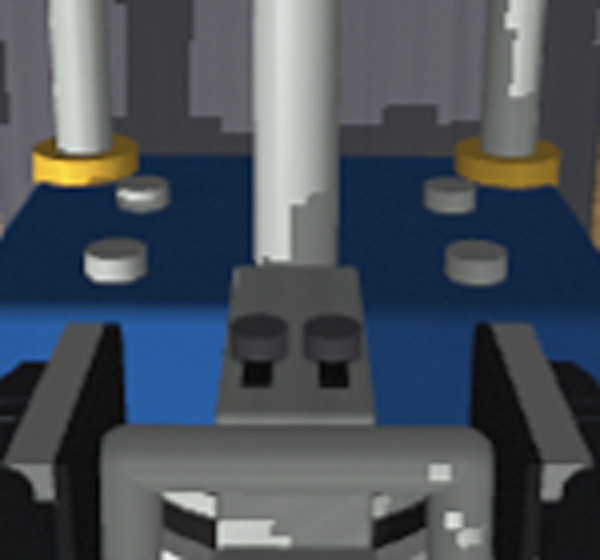

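View pics/s14z.png

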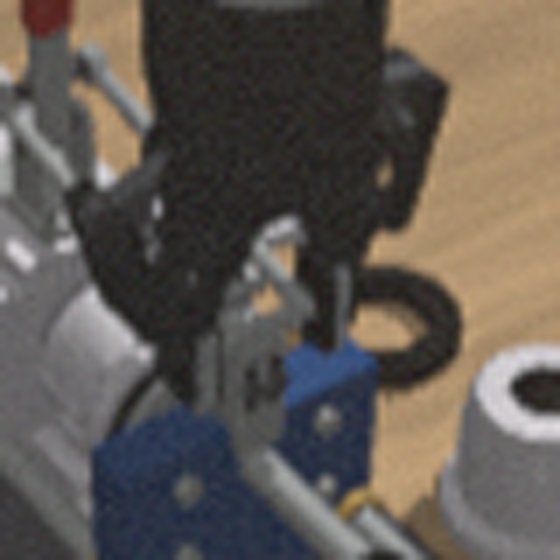

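Run:
```python
from h import *; from load import L
np.set_printoptions(precision=1,suppress=True)
W=L('w14.png')
w=lambda u,v:(180+u/4-.4,150+v/4-.4)
print('bar', [toj(onz(W,*w(297,463),z))*1e3 for z in(.143,.1463,.149)])
print('floor outer', [toj(onz(W,*w(297,420),z))*1e3 for z in(.136,.138,.143)], [np.linalg.norm(onz(W,*w(217,420),z)-onz(W,*w(374,420),z))*1e3 for z in(.136,.138,.143)])
print('head top outer',toj(onz(W,*w(297,308),.105))*1e3)
```

```text
bar [array([-78.6,   0.5, 143. ]), array([-80.6,   0.5, 146.3]), array([-82.3,   0.5, 149. ])]
floor outer [array([-80.7,   0.5, 136. ]), array([-81.8,   0.5, 138. ]), array([-84.7,   0.5, 143. ])] [np.float64(20.568366258380717), np.float64(20.26412698348976), np.float64(19.503528796262373)]
head top outer [-82.7   0.5 105. ]
```

Request:
send_rows(motion=[[[1,0,0,0.001,0],[1,0,0,0.001,0],[1,0,0,0,0]]])

```text
time: 16.78
tcp_pos: [0.64, 0.0109, 0.1378]
tool_rot: [[0.043, -0.999, -0.0], [-0.999, -0.043, 0.0], [-0.0, 0.0, -1.0]]
ft_force: [-4.1, 2.9, 1.5]
opening: 0.0463
```

Request:
send_rows(motion=[[[1,0,0,0.001,0],[1,0,0,0.001,0],[1,0,0,0,0]]])

```text
time: 17.03
tcp_pos: [0.6401, 0.0109, 0.1377]
tool_rot: [[0.043, -0.999, 0.0], [-0.999, -0.043, 0.0], [-0.0, -0.0, -1.0]]
ft_force: [-5.7, 3.6, 4.3]
opening: 0.0468
```

Request:
send_rows(motion=[[[1,0,0,-0.002,0],[1,0,0.004,0,0],[1,0,0.004,0,0],[1,0,0.004,0,0],[1,0,0,0,0]]])

```text
time: 17.45
tcp_pos: [0.6384, 0.0107, 0.1386]
tool_rot: [[0.042, -0.999, 0.005], [-0.999, -0.042, 0.0], [0.0, -0.005, -1.0]]
ft_force: [2.5, 3.5, 0.7]
opening: 0.046
```

Run:
```python
from h import *
s=st(); print(toj(s['tcp_pos'])*1e3)
```

```text
t 17.45 tcp [0.6384 0.0107 0.1386] F [2.5  3.47 0.68] M [ 0.63 -0.37 -0.11] op 0.046
[-82.41239683   0.41128233 138.56870561]
```

Request:
send_rows(motion=[[[1,0,0.004,0,0],[1,0,0.004,0,0],[1,0,0.004,0,0],[1,0,0,0,0]]])

```text
time: 17.78
tcp_pos: [0.6347, 0.0106, 0.1385]
tool_rot: [[0.043, -0.999, 0.005], [-0.999, -0.043, 0.0], [0.0, -0.005, -1.0]]
ft_force: [2.2, 4.7, 0.8]
opening: 0.0461
```

Run:
```python
from h import *
s=st(); print(toj(s['tcp_pos'])*1e3)
```

```text
t 17.7833 tcp [0.6347 0.0106 0.1385] F [2.18 4.73 0.81] M [ 0.53 -0.39 -0.09] op 0.0461
[-78.73762585   0.39081105 138.54207959]
```

Request:
send_rows(motion=[[[1,0,0.004,0,0],[1,0,0.003,0,0],[1,0,0.003,0,0],[1,0,0,0,0]]])

```text
time: 18.12
tcp_pos: [0.6316, 0.0105, 0.1385]
tool_rot: [[0.042, -0.999, 0.005], [-0.999, -0.042, 0.0], [0.0, -0.005, -1.0]]
ft_force: [3.7, 4.7, -0.3]
opening: 0.0463
```

Request:
send_rows(motion=[[[1,0,0.001,0,0],[1,0,0.001,0,0],[1,0,0,0,0]]])

```text
time: 18.37
tcp_pos: [0.6311, 0.0105, 0.1384]
tool_rot: [[0.042, -0.999, 0.005], [-0.999, -0.042, 0.0], [0.0, -0.005, -1.0]]
ft_force: [4.0, 3.4, 0.4]
opening: 0.0464
```

Run:
```python
from h import *
s=st(); print(toj(s['tcp_pos'])*1e3)
```

```text
t 18.3667 tcp [0.6311 0.0105 0.1384] F [3.97 3.37 0.37] M [ 0.6  -0.41 -0.12] op 0.0464
[-75.19560185   0.37613131 138.44807689]
```

Request:
send_rows(motion=[[[1,0,0.001,0,0],[1,0,0.001,0,0],[1,0,0,0,0]]])

```text
time: 18.62
tcp_pos: [0.6306, 0.0104, 0.1384]
tool_rot: [[0.042, -0.999, 0.005], [-0.999, -0.042, 0.0], [0.0, -0.005, -1.0]]
ft_force: [3.7, 3.8, -0.1]
opening: 0.046
```

Request:
send_rows(motion=[[[1,0,0.001,0,0],[1,0,0.001,0,0],[1,0,0,0,0]]])

```text
time: 18.87
tcp_pos: [0.63, 0.0104, 0.1384]
tool_rot: [[0.042, -0.999, 0.005], [-0.999, -0.042, 0.0], [0.0, -0.005, -1.0]]
ft_force: [3.3, 3.4, 0.2]
opening: 0.0463
```

Request:
send_rows(motion=[[[1,0,0.001,0,0],[1,0,0.001,0,0],[1,0,0,0,0]]])

```text
time: 19.12
tcp_pos: [0.6295, 0.0104, 0.1385]
tool_rot: [[0.042, -0.999, 0.005], [-0.999, -0.042, 0.0], [-0.0, -0.005, -1.0]]
ft_force: [3.4, 4.3, -0.5]
opening: 0.0463
```

Request:
send_rows(motion=[[[1,0,0.001,0,0],[1,0,0.001,0,0],[1,0,0,0,0]]])

```text
time: 19.37
tcp_pos: [0.6289, 0.0104, 0.1385]
tool_rot: [[0.042, -0.999, 0.006], [-0.999, -0.042, 0.0], [0.0, -0.006, -1.0]]
ft_force: [3.8, 4.4, 0.1]
opening: 0.0463
```

Run:
```python
from h import *
s=st(); print(toj(s['tcp_pos'])*1e3)
snap('wrist','w15.png');snap('scene','s15.png')
cv2.imwrite('pics/w15z.png',cv2.resize(cv2.imread('pics/w15.png')[150:290,180:330],None,fx=4,fy=4,interpolation=cv2.INTER_CUBIC))
a=cv2.imread('pics/s15.png')[130:250,210:310]; cv2.imwrite('pics/s15z.png',cv2.resize(a,None,fx=5,fy=5,interpolation=cv2.INTER_CUBIC))
```

```text
t 19.3667 tcp [0.6289 0.0104 0.1385] F [3.77 4.36 0.14] M [ 0.54 -0.57 -0.11] op 0.0463
[-72.98906333   0.37865595 138.4908533 ]
```

View pics/w15z.png

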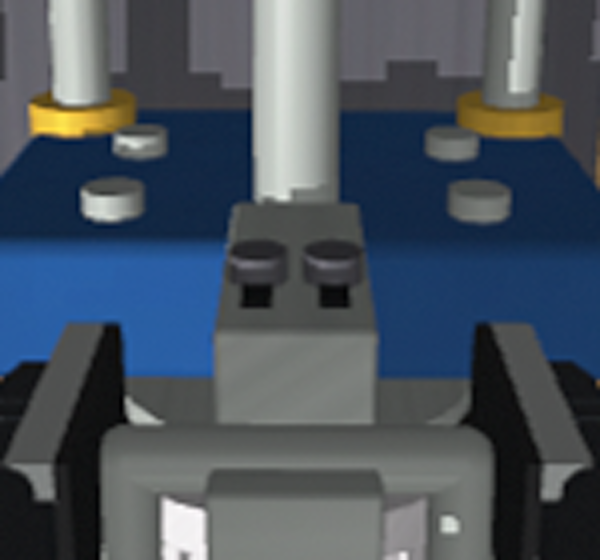

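View pics/s15z.png

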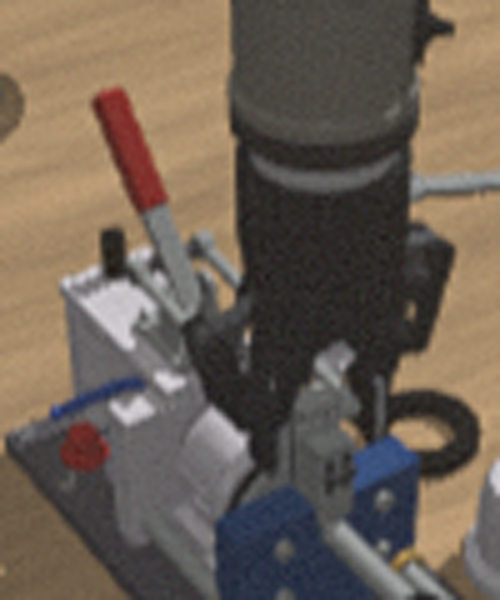

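Run:
```python
from h import *; from load import L
np.set_printoptions(precision=1,suppress=True)
W=L('w15.png');S=L('s15.png')
w=lambda u,v:(180+u/4-.4,150+v/4-.4)
s=lambda u,v:(210+u/5-.4,130+v/5-.4)
print('floor outer', [toj(onz(W,*w(297,332),z))*1e3 for z in(.139,.1415,.144)])
print('lip outer top', [toj(onz(W,*w(297,492),z))*1e3 for z in(.1555,.158,.1605)],[np.linalg.norm(onz(W,*w(208,490),z)-onz(W,*w(383,490),z))*1e3 for z in(.1555,.158,.1605)])
print('bar',toj(onz(W,*w(297,455),.1465))*1e3)
t=onj(S,*s(112,95))*1e3;b=onj(S,*s(152,203))*1e3; print(t,b,np.arctan2(t[1]-b[1],t[0]-b[0]))
```

```text
floor outer [array([-83.6,   0.5, 139. ]), array([-84.8,   0.5, 141.5]), array([-86. ,   0.5, 144. ])]
lip outer top [array([-71.3,   0.5, 155.5]), array([-72.9,   0.5, 158. ]), array([-74.5,   0.5, 160.5])] [np.float64(20.046120204136813), np.float64(19.615318737152123), np.float64(19.184517270167444)]
bar [-70.7   0.5 146.5]
[108.3 239.3] [ 73.9 192.1] 0.9401354287966487
```

Request:
send_rows(motion=[[[1,0,0.001,0,0],[1,0,0.001,0,0],[1,0,0,0,0]]])

```text
time: 19.72
tcp_pos: [0.6285, 0.0104, 0.1385]
tool_rot: [[0.042, -0.999, 0.006], [-0.999, -0.042, 0.0], [0.0, -0.006, -1.0]]
ft_force: [5.0, 4.2, 0.5]
opening: 0.0463
```

Request:
send_rows(motion=[[[1,0,0.001,0,0],[1,0,0.001,0,0],[1,0,0,0,0]]])

```text
time: 19.97
tcp_pos: [0.6284, 0.0103, 0.1386]
tool_rot: [[0.042, -0.999, 0.007], [-0.999, -0.042, 0.0], [0.0, -0.007, -1.0]]
ft_force: [6.1, 5.2, -1.9]
opening: 0.0462
```

Run:
```python
from h import *
s=st(); print(toj(s['tcp_pos'])*1e3)
```

```text
t 19.9667 tcp [0.6284 0.0103 0.1386] F [ 6.05  5.17 -1.91] M [ 0.64 -0.98 -0.11] op 0.0462
[-72.43001754   0.39213544 138.57492711]
```

Request:
send_rows(motion=[[[1,0,0,0,0],[0.3,0,0,0,0],[0.1,0,0,0,0],[0.1,0,0,0,0]]])

```text
time: 20.3
tcp_pos: [0.6258, 0.0096, 0.1377]
tool_rot: [[0.043, -0.999, 0.0], [-0.999, -0.043, -0.001], [0.001, -0.0, -1.0]]
ft_force: [0.4, -0.6, -0.1]
opening: 0.0767
```

Request:
send_rows(motion=[[[0.1,0,-0.02,-0.06,0],[0.1,0,-0.02,-0.12,0],[0.1,0,0,-0.12,0],[0.1,0,0,-0.12,0],[0.1,0,0,-0.1,0]]])

```text
time: 20.72
tcp_pos: [0.6379, 0.0102, 0.2966]
tool_rot: [[0.042, -0.999, 0.002], [-0.999, -0.042, -0.001], [0.001, -0.002, -1.0]]
ft_force: [0.5, 0.5, -0.2]
opening: 0.0768
```

Run:
```python
from h import *
s=st(); print(toj(s['tcp_pos'])*1e3)
snap('wrist','w16.png');snap('scene','s16.png')
cv2.imwrite('pics/w16z.png',cv2.resize(cv2.imread('pics/w16.png')[150:345,180:330],None,fx=3,fy=3,interpolation=cv2.INTER_CUBIC))
a=cv2.imread('pics/s16.png')[130:250,210:310]; cv2.imwrite('pics/s16z.png',cv2.resize(a,None,fx=5,fy=5,interpolation=cv2.INTER_CUBIC))
```

```text
t 20.7167 tcp [0.6379 0.0102 0.2966] F [ 0.54  0.53 -0.23] M [ 0.02 -0.04  0.05] op 0.0768
[-81.88997965   0.90466292 296.57231896]
```

View pics/w16z.png

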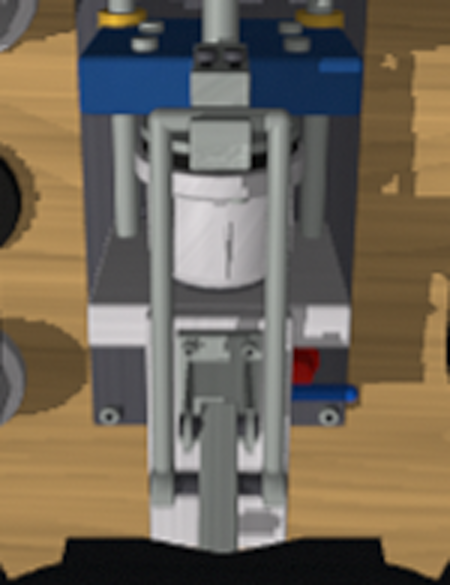

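View pics/s16z.png

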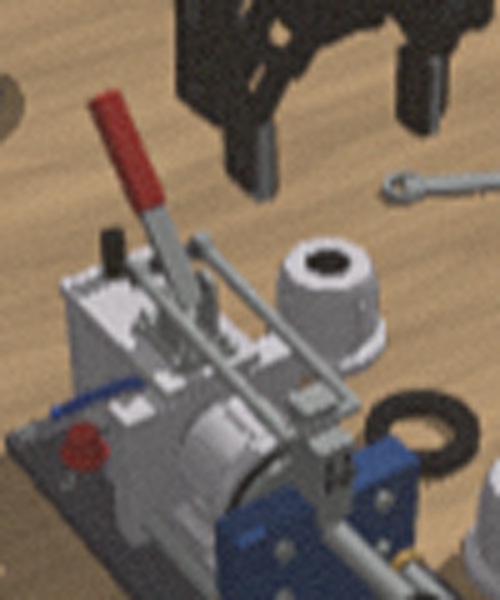

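Request:
send_rows(motion=[[[1,-0.002,0.12,0,0],[1,0,0.13,0,0],[1,0,0.13,0,0],[1,0,0.13,0,0],[1,0,0,0,0]]])

```text
time: 21.23
tcp_pos: [0.4772, 0.0051, 0.2922]
tool_rot: [[0.042, -0.999, -0.008], [-0.999, -0.042, 0.0], [-0.001, 0.008, -1.0]]
ft_force: [1.8, 0.5, 0.8]
opening: 0.0161
```

Request:
send_rows(motion=[[[1,0,0,0.08,0],[1,0,0,0.06,0],[1,0,0,0.04,0],[1,0,0,0,0],[1,0,0,0,0]]])

```text
time: 21.65
tcp_pos: [0.4846, 0.0046, 0.2393]
tool_rot: [[0.042, -0.999, -0.001], [-0.999, -0.042, 0.0], [-0.0, 0.001, -1.0]]
ft_force: [0.8, 0.2, 1.3]
opening: -0.0002
```

Run:
```python
from h import *
s=st(); print(toj(s['tcp_pos'])*1e3,np.round(s['tool_rot'],3),s['joint_positions'])
snap('wrist','w17.png');snap('scene','s17.png')
a=cv2.imread('pics/s17.png')[100:240,200:310]; cv2.imwrite('pics/s17z.png',cv2.resize(a,None,fx=4.2,fy=4.2,interpolation=cv2.INTER_CUBIC))
```

```text
t 21.65 tcp [0.4846 0.0046 0.2393] F [0.78 0.21 1.29] M [-0.02  0.   -0.03] op -0.0002
[7.14478510e+01 1.33676689e-01 2.39308538e+02] [[ 0.042 -0.999 -0.001]
 [-0.999 -0.042  0.   ]
 [-0.     0.001 -1.   ]] [-8.52326601e+00  1.55636459e+01  9.36329581e+01 -1.00083026e-02
  7.08849637e+01  7.90478091e+01]
```

View pics/s17z.png

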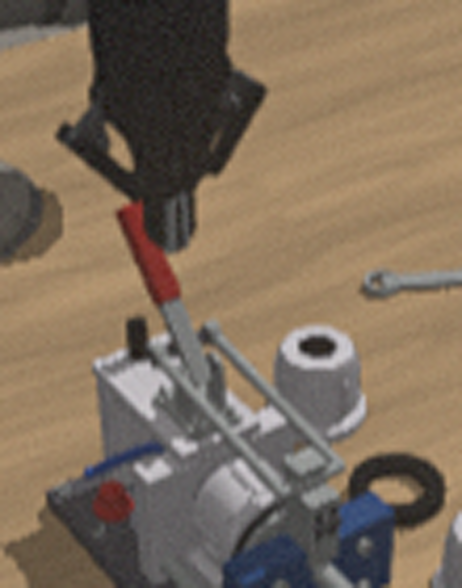

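View pics/w17.png

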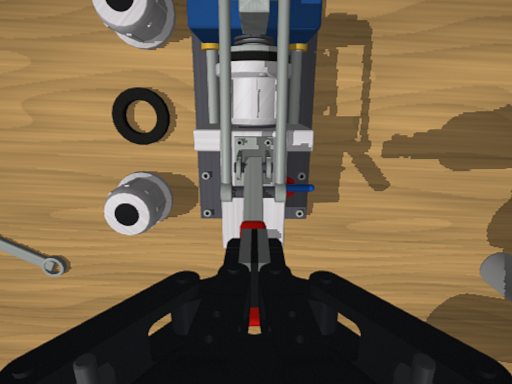

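Request:
send_rows(motion=[[[1,0,0.013,0.009,0],[1,0,0.013,0.009,0],[1,0,0.013,0.009,0],[1,0,0.013,0.009,0],[1,0,0.013,0.009,0]]])

```text
time: 22.17
tcp_pos: [0.4648, 0.0039, 0.2261]
tool_rot: [[0.043, -0.999, 0.0], [-0.999, -0.043, 0.0], [-0.0, -0.0, -1.0]]
ft_force: [3.8, -0.1, 0.8]
opening: -0.0002
```

Run:
```python
from h import *
s=st(); print(toj(s['tcp_pos'])*1e3)
snap('scene','s18.png')
a=cv2.imread('pics/s18.png')[100:240,200:310]; cv2.imwrite('pics/s18z.png',cv2.resize(a,None,fx=4.2,fy=4.2,interpolation=cv2.INTER_CUBIC))
```

```text
t 22.1667 tcp [0.4648 0.0039 0.2261] F [ 3.79 -0.13  0.84] M [ 0.06 -0.43  0.02] op -0.0002
[ 9.12558233e+01 -6.25584794e-02  2.26120216e+02]
```

View pics/s18z.png

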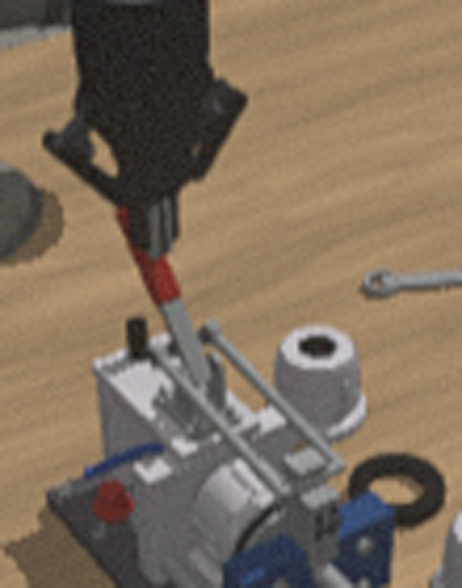

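Request:
send_rows(motion=[[[1,0,0.01,0.01,0],[1,0,0.01,0.01,0],[1,0,0.01,0.01,0],[1,0,0.01,0.01,0]]])

```text
time: 22.55
tcp_pos: [0.4536, 0.0034, 0.2143]
tool_rot: [[0.043, -0.999, 0.002], [-0.999, -0.043, -0.0], [0.0, -0.002, -1.0]]
ft_force: [2.9, 0.0, 1.5]
opening: 0.0
```

Run:
```python
from h import *
s=st(); print(toj(s['tcp_pos'])*1e3)
```

```text
t 22.55 tcp [0.4536 0.0034 0.2143] F [2.94 0.05 1.46] M [ 0.07 -0.51 -0.01] op 0.0
[1.02481160e+02 4.48116946e-02 2.14264236e+02]
```

Request:
send_rows(motion=[[[1,0,0.008,0.012,0],[1,0,0.008,0.012,0],[1,0,0.008,0.012,0],[1,0,0.008,0.012,0]]])

```text
time: 22.88
tcp_pos: [0.4438, 0.003, 0.1995]
tool_rot: [[0.043, -0.999, 0.001], [-0.999, -0.043, 0.0], [-0.0, -0.001, -1.0]]
ft_force: [1.9, 0.8, 1.8]
opening: -0.0001
```

Run:
```python
from h import *
s=st(); print(toj(s['tcp_pos'])*1e3)
snap('scene','s19.png')
a=cv2.imread('pics/s19.png')[100:240,200:310]; cv2.imwrite('pics/s19z.png',cv2.resize(a,None,fx=4.2,fy=4.2,interpolation=cv2.INTER_CUBIC))
```

```text
t 22.8833 tcp [0.4438 0.003  0.1995] F [1.94 0.81 1.79] M [ 0.06 -0.39 -0.  ] op -0.0001
[ 1.12314131e+02 -1.06823060e-02  1.99521450e+02]
```

View pics/s19z.png

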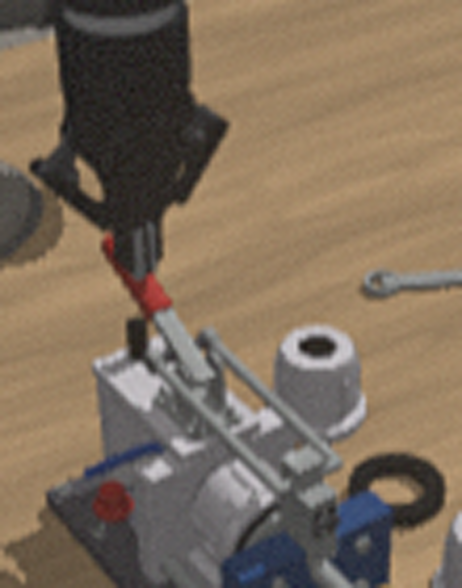

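Run:
```python
from h import *; from load import L
np.set_printoptions(precision=1,suppress=True)
S=L('s19.png')
s=lambda u,v:(200+u/4.2-.4,100+v/4.2-.4)
t=onj(S,*s(110,245))*1e3;b=onj(S,*s(160,305))*1e3; print(t,b,np.arctan2(t[1]-b[1],t[0]-b[0]))
for p in (t,b): print(np.arctan2(p[1]-150,p[0]-48), np.hypot(p[1]-150,p[0]-48))
print('bar end',onj(S,*s(340,463),-.022)*1e3)
a=cv2.imread('pics/s19.png')[190:230,255:295];b=cv2.imread('pics/s16.png')[190:230,255:295]
cv2.imwrite('pics/s19y.png',cv2.resize(cv2.hconcat([b,a]),None,fx=10,fy=10,interpolation=cv2.INTER_CUBIC))
```

```text
[146.6 191.1] [ 86.5 178.6] 0.2044317585041594
0.3946298352270941 106.85464187787933
0.6390013506132063 47.98164429899261
bar end [-71.6 150.2]
```

View pics/s19y.png

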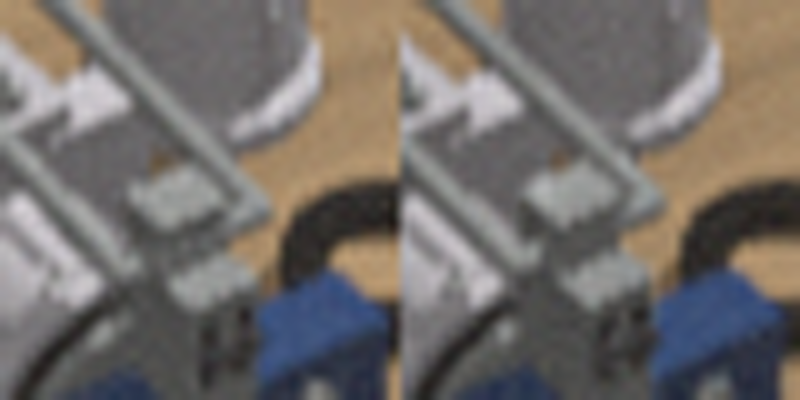

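Request:
send_rows(motion=[[[1,0,0.006,0.012,0],[1,0,0.005,0.012,0],[1,0,0.005,0.012,0],[1,0,0,0,0]]])

```text
time: 23.27
tcp_pos: [0.4379, 0.0029, 0.1881]
tool_rot: [[0.043, -0.999, -0.002], [-0.999, -0.043, 0.0], [-0.0, 0.002, -1.0]]
ft_force: [0.3, -0.1, 1.0]
opening: 0.0001
```

Run:
```python
from h import *
s=st(); print(toj(s['tcp_pos'])*1e3)
```

```text
t 23.2667 tcp [0.4379 0.0029 0.1881] F [ 0.31 -0.14  1.  ] M [-0.02  0.04 -0.  ] op 0.0001
[ 1.18149358e+02 -1.42401120e-01  1.88058463e+02]
```

Run:
```python
from h import *
snap('scene','s20.png');snap('wrist','w20.png')
a=cv2.imread('pics/s20.png')[100:240,200:310]; cv2.imwrite('pics/s20z.png',cv2.resize(a,None,fx=4.2,fy=4.2,interpolation=cv2.INTER_CUBIC))
```

```text
(no output)
```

View pics/s20z.png

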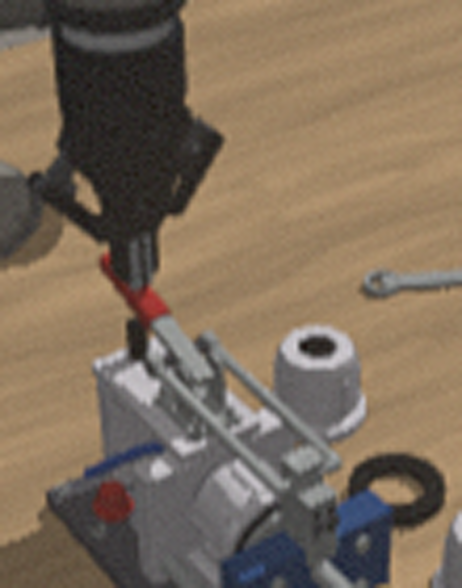

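View pics/w20.png

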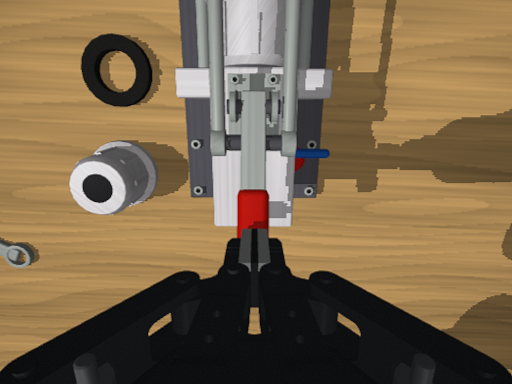

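Request:
send_rows(motion=[[[1,0,0.003,0.009,0],[1,0,0.002,0.009,0],[1,0,0.001,0.009,0],[1,0,0,0,0]]])

```text
time: 23.7
tcp_pos: [0.4367, 0.0028, 0.1803]
tool_rot: [[0.043, -0.999, -0.001], [-0.999, -0.043, 0.0], [-0.0, 0.001, -1.0]]
ft_force: [-0.2, -0.1, -0.9]
opening: -0.0003
```

Run:
```python
from h import *
s=st(); print(toj(s['tcp_pos'])*1e3)
```

```text
t 23.7 tcp [0.4367 0.0028 0.1803] F [-0.17 -0.13 -0.86] M [ 0.   -0.01 -0.01] op -0.0003
[ 1.19428794e+02 -7.37702106e-02  1.80324383e+02]
```

Request:
send_rows(motion=[[[1,0,0,0.007,0],[1,0,0,0.007,0],[1,0,0,0.005,0],[1,0,0,0,0]]])

```text
time: 24.03
tcp_pos: [0.437, 0.0028, 0.1749]
tool_rot: [[0.043, -0.999, -0.001], [-0.999, -0.043, 0.0], [-0.0, 0.001, -1.0]]
ft_force: [-0.8, 0.1, -0.2]
opening: 0.0001
```

Run:
```python
from h import *
s=st(); print(toj(s['tcp_pos'])*1e3)
snap('scene','s21.png')
a=cv2.imread('pics/s21.png')[130:240,210:310]; cv2.imwrite('pics/s21z.png',cv2.resize(a,None,fx=5.4,fy=5.4,interpolation=cv2.INTER_CUBIC))
```

```text
t 24.0333 tcp [0.437  0.0028 0.1749] F [-0.8   0.13 -0.16] M [0.01 0.04 0.06] op 0.0001
[ 1.19148057e+02 -5.68556403e-02  1.74892172e+02]
```

View pics/s21z.png

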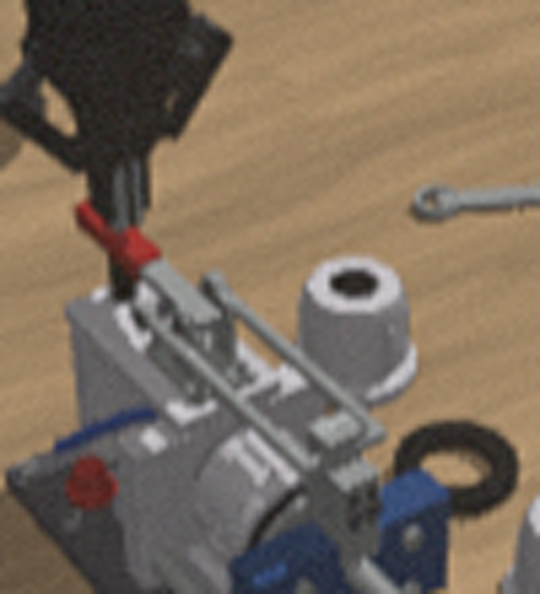

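Run:
```python
from h import *; from load import L
np.set_printoptions(precision=3,suppress=True)
S=L('s21.png')
s=lambda u,v:(210+u/5.4-.4,130+v/5.4-.4)
t=onj(S,*s(84,208))*1e3;b=onj(S,*s(143,248))*1e3; print(t,b,np.arctan2(t[1]-b[1],t[0]-b[0]))
for th in(0,.05,.1,.2):
  for r in(52,118):
    p=np.array([48+r*np.cos(th)-7*np.sin(th),150+r*np.sin(th)+7*np.cos(th)]); q=proj(S,tow(p[0]/1e3,0,p[1]/1e3)); print(th,r,p,(q-[210-.4,130-.4])*5.4)
```

```text
[155.565 152.996] [ 96.288 162.352] -0.15653191001479144
0 52 [100. 157.] [139.676 253.264]
0 118 [166. 157.] [ 73.318 192.22 ]
0.05 52 [ 99.585 159.59 ] [139.825 249.389]
0.05 118 [165.503 162.889] [ 72.931 183.111]
0.1 52 [ 99.041 162.156] [140.113 245.664]
0.1 118 [164.712 168.745] [ 72.831 174.241]
0.2 52 [ 97.573 167.191] [141.108 238.698]
0.2 118 [162.257 180.303] [ 73.505 157.303]
```

Request:
send_rows(motion=[[[1,0,0,0.005,0],[1,0,0,0.005,0],[1,0,0,0,0]]])

```text
time: 24.33
tcp_pos: [0.437, 0.0028, 0.172]
tool_rot: [[0.043, -0.999, -0.0], [-0.999, -0.043, 0.0], [-0.0, 0.0, -1.0]]
ft_force: [0.2, 0.5, 1.3]
opening: 0.0003
```

Request:
send_rows(motion=[[[1,0,0,0.003,0],[1,0,0,0.003,0],[1,0,0,0,0]]])

```text
time: 24.58
tcp_pos: [0.4371, 0.0027, 0.1703]
tool_rot: [[0.043, -0.999, -0.0], [-0.999, -0.043, 0.0], [-0.0, 0.0, -1.0]]
ft_force: [-0.4, -0.2, 0.4]
opening: -0.0003
```

Request:
send_rows(motion=[[[1,0,0,0.002,0],[1,0,0,0.001,0],[1,0,0,0,0]]])

```text
time: 24.83
tcp_pos: [0.4371, 0.0028, 0.1695]
tool_rot: [[0.043, -0.999, -0.0], [-0.999, -0.043, 0.0], [-0.0, 0.0, -1.0]]
ft_force: [-0.2, -1.0, 1.0]
opening: 0.0001
```

Request:
send_rows(motion=[[[1,0,0,0.002,0],[1,0,0,0.001,0],[1,0,0,0,0]]])

```text
time: 25.08
tcp_pos: [0.4371, 0.0028, 0.1686]
tool_rot: [[0.043, -0.999, -0.0], [-0.999, -0.043, 0.0], [-0.0, 0.0, -1.0]]
ft_force: [-0.0, 0.2, 0.2]
opening: -0.0001
```

Request:
send_rows(motion=[[[1,0,0,0.001,0],[1,0,0,0.001,0],[1,0,0,0,0]]])

```text
time: 25.33
tcp_pos: [0.4372, 0.0027, 0.1681]
tool_rot: [[0.043, -0.999, 0.0], [-0.999, -0.043, 0.0], [-0.0, -0.0, -1.0]]
ft_force: [-0.6, -0.4, -0.7]
opening: 0.0001
```

Request:
send_rows(motion=[[[1,0,0,0.001,0],[1,0,0,0.001,0],[1,0,0,0,0]]])

```text
time: 25.58
tcp_pos: [0.4372, 0.0027, 0.168]
tool_rot: [[0.043, -0.999, 0.0], [-0.999, -0.043, -0.0], [0.0, -0.0, -1.0]]
ft_force: [-1.6, 0.4, 5.4]
opening: -0.0
```

Request:
send_rows(motion=[[[1,0,0,-0.02,0],[1,0,0,-0.08,0],[1,0,0,-0.13,0],[1,0,-0.05,-0.13,0],[1,0,-0.13,-0.05,0]]])

```text
time: 26.0
tcp_pos: [0.4903, 0.005, 0.2967]
tool_rot: [[0.042, -0.999, 0.007], [-0.999, -0.042, -0.001], [0.002, -0.007, -1.0]]
ft_force: [1.5, -0.1, 1.4]
opening: 0.0
```

Request:
send_rows(motion=[[[1,0,-0.13,0,0],[1,0,-0.13,0,0],[1,0,-0.13,0,0],[1,0,0,0,0],[1,0,0,0,0]]])

```text
time: 26.42
tcp_pos: [0.6088, 0.0101, 0.2881]
tool_rot: [[0.043, -0.999, -0.003], [-0.999, -0.043, 0.0], [-0.001, 0.003, -1.0]]
ft_force: [-0.0, 0.1, 0.3]
opening: 0.0
```

Run:
```python
from h import *
s=st(); print(toj(s['tcp_pos'])*1e3)
snap('scene','s22.png');snap('wrist','w22.png');snap('top','t22.png')
a=cv2.imread('pics/s22.png')[130:250,210:310]; cv2.imwrite('pics/s22z.png',cv2.resize(a,None,fx=5,fy=5,interpolation=cv2.INTER_CUBIC))
cv2.imwrite('pics/w22z.png',cv2.resize(cv2.imread('pics/w22.png')[100:350,180:330],None,fx=2.4*1.0,fy=2.4,interpolation=cv2.INTER_CUBIC))
```

```text
t 26.4167 tcp [0.6088 0.0101 0.2881] F [-0.04  0.11  0.32] M [ 0.01  0.03 -0.01] op 0.0
[-5.28851697e+01 -1.43670361e-01  2.88133543e+02]
```

View pics/s22z.png

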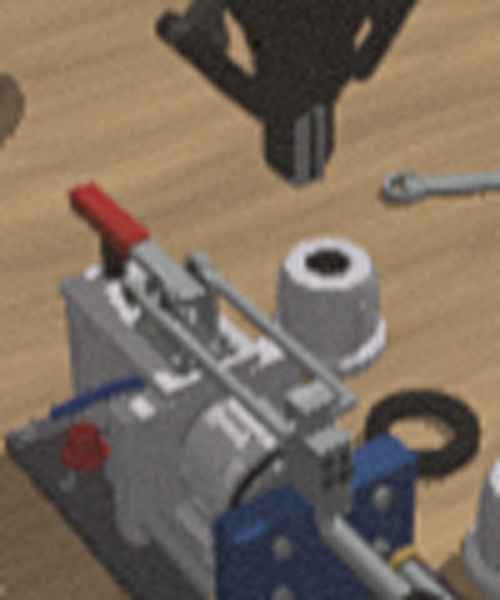

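View pics/w22z.png

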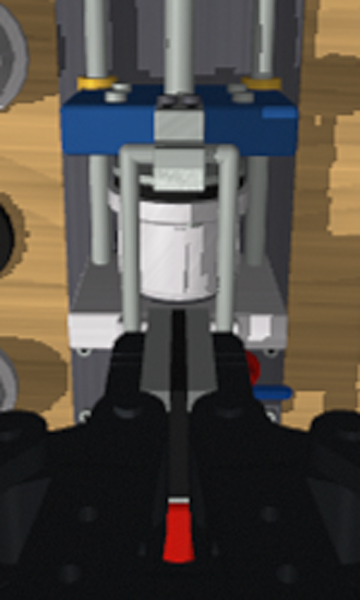

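Run:
```python
from h import *; from load import L
def g(f): return cv2.cvtColor(L(f)['frame'],cv2.COLOR_RGB2GRAY).astype(np.float32)
def ecc(a,b,box):
    x0,y0,x1,y1=box; A=cv2.resize(g(a)[y0:y1,x0:x1],None,fx=4,fy=4,interpolation=cv2.INTER_CUBIC);B=cv2.resize(g(b)[y0:y1,x0:x1],None,fx=4,fy=4,interpolation=cv2.INTER_CUBIC)
    M=np.eye(2,3,dtype=np.float32)
    cc,M=cv2.findTransformECC(A,B,M,cv2.MOTION_TRANSLATION,(3,300,1e-6),None,5); return M[:,2]/4,cc
S=L('s8.png')
for x in(-.07,-.065): print('px per mm along jig x', (proj(S,tow(x+.001,0,.085))-proj(S,tow(x,0,.085))))
box=(250,222,312,270)
for a,b in(('s8.png','s16.png'),('s16.png','s22.png'),('s8.png','s22.png')): print(a,b,ecc(a,b,box))
for a,b in(('s8.png','s16.png'),('s8.png','s22.png')): print('static',ecc(a,b,(300,215,335,250)))
# wrist: knob centroid -> jig x
for f in('w8.png','w12.png','w16.png','w22.png'):
    W=L(f); u,v=proj(W,tow(-.155,0.0005,.085)); fr=W['frame'].astype(int)
    yy,xx=np.mgrid[:384,:512]; m=(fr.max(2)<60)&(np.hypot(xx-u,yy-v)<26)
    k,lab,stt,ce=cv2.connectedComponentsWithStats(m.astype(np.uint8)); i=1+np.argmax(stt[1:,4]); print(f,(u,v),ce[i],stt[i],np.round(toj(onz(W,*ce[i],.085))*1e3,2))
```

```text
px per mm along jig x [-0.23466597 -0.23165257]
px per mm along jig x [-0.23299817 -0.2300062 ]
s8.png s16.png (array([0.00622251, 0.00377261], dtype=float32), 0.9957635046483956)
s16.png s22.png (array([-0.18667857, -0.13680655], dtype=float32), 0.989266127778021)
s8.png s22.png (array([-0.17400588, -0.12849212], dtype=float32), 0.9887051253102277)
static (array([-0.01509353, -0.00612226], dtype=float32), 0.9984163388184956)
static (array([ 0.00246661, -0.00675332], dtype=float32), 0.9982795692330667)
w8.png (np.float64(253.27691139197563), np.float64(122.83376852778068)) [253.61651917 121.82890855] [243 112  22  20 339] [-156.32    0.94   85.  ]
w12.png (np.float64(253.90050050775983), np.float64(108.5078374740081)) [254.22001889 106.5618508 ] [ 236   88   37   36 1059] [-156.41    0.74   85.  ]
w16.png (np.float64(253.214189930631), np.float64(102.36574498947004)) [253.49684211 101.20631579] [242  89  24  24 475] [-156.26    0.82   85.  ]
w22.png (np.float64(254.53048655296485), np.float64(72.39809305204294)) [254.84971098  72.58766859] [242  60  26  25 519] [-154.81    0.85   85.  ]
```

Request:
send_rows(motion=[[[0.1,0,-0.095,-0.03,0],[0.1,0,0,0,0],[0.1,0,0,0,0],[0.1,0,0,0,0]]])

```text
time: 26.9
tcp_pos: [0.6355, 0.0112, 0.3003]
tool_rot: [[0.043, -0.999, 0.001], [-0.999, -0.043, -0.0], [0.0, -0.001, -1.0]]
ft_force: [0.3, -0.0, 1.7]
opening: 0.0482
```

Run:
```python
from h import *; from load import L
s=st(); print(toj(s['tcp_pos'])*1e3)
snap('wrist','w23.png');snap('scene','s23.png')
for f in('w16.png','w23.png'):
    W=L(f); u,v=proj(W,tow(-.155,0.0005,.085)); fr=W['frame'].astype(int)
    yy,xx=np.mgrid[:384,:512]; m=(fr.max(2)<60)&(np.hypot(xx-u,yy-v)<20)
    k,lab,stt,ce=cv2.connectedComponentsWithStats(m.astype(np.uint8)); i=1+np.argmax(stt[1:,4]); print(f,ce[i],stt[i],np.round(toj(onz(W,*ce[i],.085))*1e3,2))
    # static reference: foot/plate corner check
    print('cam',np.round(toj(-W['R'].T@W['t'])*1e3,2))
cv2.imwrite('pics/w23z.png',cv2.resize(cv2.imread('pics/w23.png')[100:350,180:330],None,fx=2.4,fy=2.4,interpolation=cv2.INTER_CUBIC))
def g(f): return cv2.cvtColor(L(f)['frame'],cv2.COLOR_RGB2GRAY).astype(np.float32)
for box in((268,205,284,222),(290,250,306,266),(252,230,284,250)):
    x0,y0,x1,y1=box
    A=g('s16.png')[y0:y1,x0:x1]
    for f in ('s22.png','s23.png'):
        r=cv2.matchTemplate(cv2.resize(g(f)[y0-4:y1+4,x0-4:x1+4],None,fx=8,fy=8,interpolation=cv2.INTER_CUBIC),cv2.resize(A,None,fx=8,fy=8,interpolation=cv2.INTER_CUBIC),cv2.TM_CCOEFF_NORMED); _,mx,_,p=cv2.minMaxLoc(r); print(box,f,mx,(p[0]/8-4,p[1]/8-4))
```

```text
t 26.9 tcp [0.6355 0.0112 0.3003] F [ 0.33 -0.02  1.7 ] M [-0.02 -0.01 -0.02] op 0.0482
[-7.95601097e+01 -1.78040816e-01  3.00282488e+02]
w16.png [253.49684211 101.20631579] [242  89  24  24 475] [-156.26    0.82   85.  ]
cam [-154.97    0.94  429.69]
w23.png [254.51859956 100.43763676] [243  89  24  23 457] [-154.53    0.71   85.  ]
cam [-1.5279e+02 -1.0000e-01  4.3331e+02]
(268, 205, 284, 222) s22.png 0.9330562949180603 (-0.375, -0.375)
(268, 205, 284, 222) s23.png 0.9330321550369263 (-0.375, -0.375)
(290, 250, 306, 266) s22.png 0.9881342649459839 (-0.125, 0.0)
(290, 250, 306, 266) s23.png 0.9882349967956543 (-0.125, 0.0)
(252, 230, 284, 250) s22.png 0.974132239818573 (-0.375, -0.5)
(252, 230, 284, 250) s23.png 0.9755226373672485 (-0.375, -0.375)
```

View pics/w23z.png

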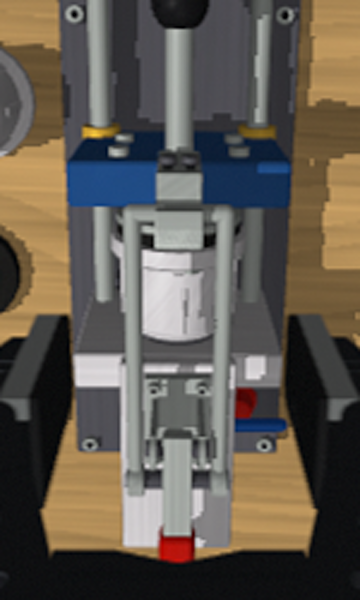

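Run:
```python
from h import *
st(); print(close_job())
```

```text
t 27.0 tcp [0.6354 0.0112 0.3001] F [-0.61 -0.3  -0.82] M [ 0.01  0.   -0.01] op 0.063
the job is handed in; nothing more can be done
None
```

The job is handed in at 27 s of the 72 s allowed. As far as my checks show, the latch is closed and holding; the hand-in gave no verdict.

- **Seal:** I pushed the head up by its knob in fine steps. It met the housing after about 20 mm, and I left it at about 6 N total push, friction included, or roughly 4.5 N on the seal.
- **Bail:** I gripped it by both legs and lowered it outside the lip until it rested on the catch floor, adding about 3 N. I then slid it under the lip until it met the catch wall at about 6 N. Both views afterwards showed the bar under the lip, with the lever still open at about 0.9 rad.
- **Lever:** I pressed it with shut fingertips and felt no more than about 4 N. It went over centre and dropped onto its stop by itself. A final touch met it with the fingertips at 157 mm, which is the closed height, at 5.4 N.

**Last checks:** After I backed the arm away, the pictures show the lever down, the bar still in the catch and the arm clear of everything.

The least certain figure is the seal squeeze, which I could only measure from how far the head moved between pictures. The wrist camera gave 1.5 to 1.7 mm at the knob. In the scene camera, the catch gave about 1.6 mm, but the knob gave only about 0.4 mm and a whole-head comparison about 0.7 mm. I trusted the higher values because the low ones come from patches that include still background. The required squeeze is over 1 mm, so the margin is modest. The low closing force also points to a light squeeze.

I did not separately measure the other things on the bench; nothing near them was touched.

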